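# Face the jar to the scanner, raise its leg to the mark and hold while closing the lever

### The job

Turn the little jar where it stands in its ring so that its orange tag faces the scanner squarely, and let go of it. Then take the scanner stand's orange cam lever, lift the sliding leg by it until the red pointer is level with the green mark clip and, only then and keeping the pointer level, swing the lever clockwise fully closed. Finish still holding the lever, with the leg held at the mark (it sinks if you let go), and leave the pitcher, jigger, glass and timer alone.

Things in the scene. Friction and masses are not known exactly. Their poses are not given: they have to be found in the camera images.
- stand: Fixed scanner stand: grey base plate 90 x 235 x 12 mm (x, y, z), origin under its middle. At y = -75 mm stands a square sleeve, 38 mm wide, top 116 mm above the worktop, with a slot in its -x face (toward the robot); at y = +75 mm a white ring of 31 mm radius is printed on the plate, where the jar stands. A tall espresso machine stands beyond x 0.58 m at y below 0.15 m.
- leg (a joint): How far the sliding leg stands out of the sleeve, m: 0 fully down (as at the start), grows upward, stop at 0.080. It slides almost freely and straight up; leg, scanner head and lever weigh 0.35 to 0.55 kg, so it sinks when let go, even with the lever closed. The leg cannot turn.
- pointer (a point): Middle of the red pointer (9 mm wide, 5 mm high) that sticks out of the sleeve's slot toward the robot; it is part of the leg and rises with it.
- mark_clip: Green clip (band 6 mm high) round the sleeve, fixed; origin at mid height of the band on the sleeve's axis. The leg is at its length mark when the red pointer is at this height, between the clip's two front ends.
- lever (a joint): Cam lever angle, rad: 0 to 0.15 open at the start (tail toward the robot), grows clockwise seen from above, closed at its stop 1.40 (tail over the scanner head, toward the jar). It turns about the leg's upright axis with light friction (about 0.06 N m) and stays where it is put.
- lever_blade: Part to grip: upright orange blade of the lever, 12 mm thick, 34 mm high, from 22 mm behind to 48 mm ahead of the origin, with a black tail block (16 mm thick, 35 to 51 mm ahead). Origin: blade's mid height, on the leg's axis, so one grips and turns on the spot. x along the blade to the tail, y across, z up. Below it a 9 mm thin neck, then cam disc and scanner head.
- scan_window (a point): Middle of the scanner's window, on the scanner head, which rides on the leg and looks toward the jar (stand's +y) and down.
- jar: Small jar with a dark cap, 44 mm across and 105 mm tall, about 0.11 kg, loose, standing in the ring on the base plate; origin at the middle of its underside. Its x axis points out through the orange tag. It also has a printed label, which does not matter. The tag starts 0.5 to 2 rad short of facing the scanner, always to be turned clockwise seen from above.
- tag (a point): Middle of the orange tag with black bars (22 mm wide, 34 mm high) on the jar's side, 22 mm from its axis and 44 mm above its underside. An orange stripe on the cap, 9 mm wide, from the middle to the edge and down its side, points the same way.
- pitcher: Steel milk pitcher 74 x 97 x 89 mm, loose bystander; origin under its middle.
- jigger: Steel jigger, 45 mm across, 92 mm tall, loose bystander; origin under its middle.
- glass: Small glass, 46 mm across, 57 mm tall, loose bystander; origin under its middle.
- timer: White kitchen timer 60 x 72 x 23 mm, loose bystander; origin under its middle.
Mind the look-alikes: they are no part of the job. What is shaped like the jar but pink or yellow is not meant.

How it is judged:
By the outcome, as a careful person would: the job done as asked, in the order asked, and still so for the second after the job is handed in, while the arm keeps its last pose, push and grip.
It also fails if it takes over 64 s, if anything falls off the work surface, if the arm or the gripper's body presses on something with over 40 N, if the wrist force passes 120 N, or if a joint passes its speed limit or range.

### The arm

A 6-joint arm with a two-finger parallel gripper is mounted at the origin on a cart in front of the work surface, level with it; the furniture and walls round the work are solid. World frame = base frame: x ahead of the robot, y to its left, z up, the work surface at z = 0. Lengths are in mm, angles in rad, forces in N, time in s.
With the tool pointing down it reaches from about 400 to 925 mm from the base axis. Payload 12.5 kg.
Tool frame: the origin (TCP) lies at the centre of the arm's flange, where the gripper is bolted on; the fingertips stand 190 mm ahead of it and the grasp point (between the pads) lies 171 mm ahead of it; z points along the fingers, y is the direction in which the jaws open and shut (so a half turn about z gives the same grasp; the last joint's range is limited). The gripper opens to 95 mm and grips with 3 to 60 N. Pads are 20 mm wide; open, the fingers measure 119 mm over their backs; the gripper's body (75 mm by 180 mm) begins 59 mm behind the grasp point.
Start: joints at [1.204, 0.491, 1.559, -0, 1.092, -0.106], TCP at [161.134, 603.871, 404.761] pointing down, gripper open.
Joint ranges: [-3.1, 3.1], [-0.84, 2.19], [0.05, 2.79], [-1.13, 4.28], [0.06, 2.93], [-2.69, 2.69]. Speed limits (rad/s): [2.22, 2.22, 2.79, 3.14, 3.14, 3.14].

### API

Orientations are given as [roll, pitch, yaw] about the fixed x, y, z axes, in that order (R = Rz(yaw) Ry(pitch) Rx(roll)).
In Python, from cell import env, optics gives the robot as it stands.
- The arm moves only by the tool apply_moves, never from a script. Its argument "commands" is a list of rows, each a list of 7 numbers: the turn, a rotation vector about the tool's x, y, z in degrees, then the shift along the tool's x, y, z in m, then the finger opening in m, from 0 to 0.0951. A call has 1 to 5 rows; each row shifts and turns the commanded pose from where the row before left it, along the tool's axes as they then stand; what a row does not reach is not made up. A row lasts 1/12 s, in which the tool goes at most 41.7 mm and 7.16 degrees, less where a joint would pass 70% of its speed; a pose out of reach is approached as far as the arm can. A call with a gripper value outside its range is refused whole. The fingers move at their own pace and stop on an object; the grip force is fixed at half the most. Time passes only in rows, so rows that do not move let the fingers close. It gives the time, the measured TCP pose, the force and the opening at its end, in the units of the state.
- env.state(): the state, without advancing time (a new reading comes with each control period).
- optics.read_camera(name): name is "scene" or "top" or "wrist"; returns a dict with "color" (400x640x3 uint8, red, green, blue), "fx", "fy", "cx", "cy" (pixels), "distortion" ([k1, k2, p1, p2, k3] as OpenCV has them; the pictures are not rectified), "eye" and "rotation" of the camera in the world; the wrist camera has in their place "T_tool_cam" (4x4, takes a point from camera to tool coordinates, whose origin is the TCP and whose axes are the flange's). Camera axes: x right, y up, looking along -z (the intrinsics and any distortion apply to the point x, -y, -z); pixel columns grow to the right and rows downward; lengths in mm; the calibration is good to about 2 mm. A picture is of the moment at which its call begins: read the wrist's pose just before it. There is no depth.
- env.job_done(): hands the job in, once; it reports no verdict.
The state is a dict: "t": time; "joints": joint angles; "qvel": joint speeds; "tau": joint torques, N m; "eef_pos": TCP position; "tcp_rot": TCP orientation; "ft_force": force on the tool from outside, world axes, zero at the start; "moment": the same for the moment, N m; "opening": opening from 0.0 (shut) to 1.0 (fully open).
Only numpy, scipy, OpenCV 4.12 (cv2) and the standard library are available. Lean on these libraries where they do the work, as an engineer would, in place of code of your own. Each camera call takes 0.05 s, during which the arm holds its last target. There are 200 camera calls.

## Working session

There is one attempt and no reset: what is moved stays moved. The work goes in short steps, Python scripts to look and compute and a tool call to move; the robot and the scene stay as the last step left them, time stands still between calls to the robot, and variables do not carry over. Pictures are saved under pics/ and viewed, about 8 in all and at most 12, crops included, and the job is handed in when it is done.

Besides the shell and the picture viewer there is one more tool, called after ">>>" as name(argument=value, ...), one argument or row to a line, values as JSON. apply_moves: Moves the arm, as the interface text tells. Its arguments: {"type":"object","properties":{"commands":{"type":"array","items":{"type":"array","items":{"type":"number"}}}},"required":["commands"]}

```bash
ls; mkdir -p pics
cat > h.py <<'E'
import numpy as np, cv2
from cell import env, optics
from scipy.spatial.transform import Rotation as R
def cam(name):
    s=env.state(); c=optics.read_camera(name)
    if 'T_tool_cam' in c:
        T=np.eye(4); T[:3,:3]=rot(s); T[:3,3]=s['eef_pos']
        M=T@np.array(c['T_tool_cam']); c['eye']=M[:3,3]; c['rotation']=M[:3,:3]
    c['eye']=np.array(c['eye']); c['rotation']=np.array(c['rotation']); return c
def rot(s):
    r=np.array(s['tcp_rot']); return r if r.shape==(3,3) else R.from_euler('xyz',r).as_matrix()
def K(c): return np.array([[c['fx'],0,c['cx']],[0,c['fy'],c['cy']],[0,0,1.]])
def ray(c,p):
    u=cv2.undistortPoints(np.array([[p]],float),K(c),np.array(c['distortion'],float))[0,0]
    d=c['rotation']@np.array([u[0],-u[1],-1]); return c['eye'],d/np.linalg.norm(d)
def onz(c,p,z):
    e,d=ray(c,p); return e+d*(z-e[2])/d[2]
def tri(*cp):
    A=np.zeros((3,3));b=np.zeros(3)
    for c,p in cp:
        e,d=ray(c,p);P=np.eye(3)-np.outer(d,d);A+=P;b+=P@e
    x=np.linalg.solve(A,b); return x,[np.linalg.norm(np.cross(x-ray(c,p)[0],ray(c,p)[1])) for c,p in cp]
def proj(c,X):
    q=c['rotation'].T@(np.array(X,float)-c['eye']); q=np.array([q[0],-q[1],-q[2]])
    return cv2.projectPoints(q[None],np.zeros(3),np.zeros(3),K(c),np.array(c['distortion'],float))[0][0,0]
def save(c,n,box=None,k=1):
    im=c['color'][...,::-1]
    if box: im=im[box[1]:box[3],box[0]:box[2]]
    cv2.imwrite('pics/'+n,cv2.resize(im,None,fx=k,fy=k,interpolation=cv2.INTER_CUBIC))
def blobs(c,lo,hi,amin=15):
    h=cv2.cvtColor(c['color'],cv2.COLOR_RGB2HSV); m=cv2.inRange(h,np.array(lo),np.array(hi))
    n,l,st,ce=cv2.connectedComponentsWithStats(m)
    return [(st[i].tolist(),ce[i].round(1).tolist()) for i in range(1,n) if st[i][4]>=amin],l
E
python3 - <<'E'
from h import *
print(env.state())
for n in('scene','top'):
    c=cam(n);save(c,n+'.png');print(n,c['eye'],c['rotation'].round(3).tolist(),c['fx'])
    for nm,lo,hi in(('orange',(5,150,120),(18,255,255)),('red',(0,150,100),(4,255,255)),('green',(40,100,60),(85,255,255))):
        print(nm,blobs(c,lo,hi,8)[0])
E
```

```text
pics
{'t': 0.0, 'joints': array([ 1.20441797e+00,  4.91565334e-01,  1.55947462e+00,  1.75561629e-05,
        1.09171938e+00, -1.05607271e-01]), 'qvel': array([ 0.00034359, -0.00059854,  0.00067371, -0.00233111,  0.0002271 ,
        0.00054454]), 'tau': array([ 2.05561182e-04, -6.12655950e+01, -2.58176279e+01,  6.92420150e-02,
        4.83175053e-02, -1.10248370e-04]), 'eef_pos': array([161.10745359, 603.83617222, 404.14937385]), 'tcp_rot': array([-3.14043412e+00, -1.38464420e-04,  2.88081338e+00]), 'ft_force': array([ 0.5213801 , -0.62927337, -1.73680725]), 'moment': array([-0.01881977, -0.00914546, -0.04732402]), 'opening': 1.0016292295821996}
scene [  52.12317734 -478.4824308  1126.92337578] [0.694, 0.015, -0.652] 469.49034293032634
orange [([317, 154, 4, 4, 11], [318.4, 155.6]), ([279, 156, 7, 4, 20], [282.1, 157.8]), ([291, 166, 23, 16, 189], [303.3, 173.6]), ([250, 181, 4, 4, 9], [251.3, 182.3])]
red [([298, 211, 5, 4, 14], [299.7, 212.6])]
green [([483, 7, 4, 4, 8], [484.5, 8.5]), ([476, 13, 3, 6, 9], [477.2, 15.8]), ([488, 18, 4, 3, 8], [489.5, 19.0]), ([597, 22, 9, 4, 24], [6
[... 215 characters left out ...]
01, 199, 11, 5, 24], [305.6, 201.2])]
top [ 442.91307004  185.76068669 1293.95525175] [0.114, -0.013, -1.557] 452.71833372101116
orange [([251, 163, 6, 8, 22], [253.2, 166.4]), ([230, 199, 6, 8, 29], [232.6, 202.6]), ([282, 200, 10, 26, 127], [286.1, 212.2]), ([233, 210, 4, 3, 8], [234.9, 211.4]), ([234, 249, 8, 4, 26], [237.5, 250.5])]
red [([288, 221, 3, 6, 18], [289.0, 223.5])]
green [([427, 0, 10, 7, 24], [431.5, 3.3]), ([451, 5, 5, 5, 11], [452.4, 6.6]), ([457, 6, 8, 4, 14], [460.4, 7.5]), ([452, 18, 5, 4, 10], [453.6, 19.3]), ([253, 92, 10, 10, 59], [257.8, 96.5]), ([207, 102, 9, 3, 12], [211.1, 103.2]), ([226, 203, 10, 10, 50], [230.1, 207.9]), ([291, 206, 6, 16, 25], [295.0, 216.0])]
```

```bash
sed -i "s/^def rot.*/def rot(s):/; s/^    r=np.array(s\['tcp_rot'\]).*/    return R.from_euler('xyz',s['tcp_rot']).as_matrix()/" h.py
sed -i "s/c\['eye'\]=np.array(c\['eye'\]); c\['rotation'\]=np.array(c\['rotation'\]); return c/c['eye']=np.array(c['eye'],float); r=np.array(c['rotation'],float); c['rotation']=r if r.shape==(3,3) else R.from_euler('xyz',r).as_matrix(); return c/" h.py
python3 - <<'E'
import cv2,numpy as np
a=cv2.imread('pics/scene.png')[90:290,180:440];b=cv2.imread('pics/top.png')[70:300,150:410]
cv2.imwrite('pics/a.png',cv2.resize(a,None,fx=3,fy=3,interpolation=2));cv2.imwrite('pics/b.png',cv2.resize(b,None,fx=2.6,fy=2.6,interpolation=2))
E
```

```text
(no output)
```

View pics/a.png

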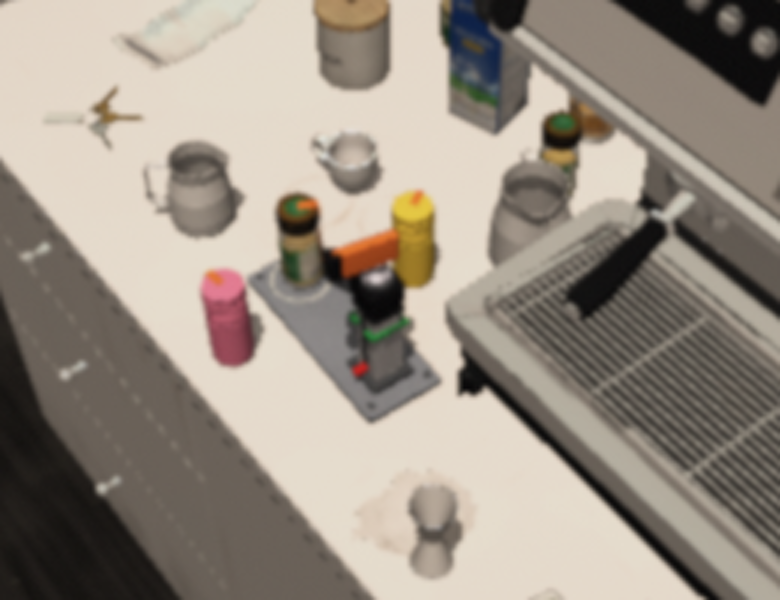

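View pics/b.png

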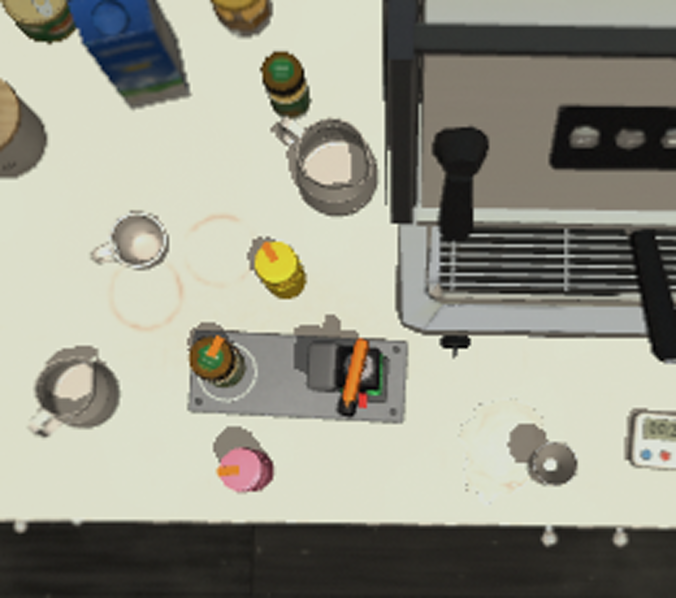

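The top view shows the candidates:

| Object | Top view px |
|---|---|
| Dark/green-capped jar with orange stripe, in the ring | (231,207) |
| Pink look-alike | (243,251) |
| Yellow look-alike | (256,173) |
| Green-capped jar without a tag, by the pitcher | (258,97) |

By the description I choose the jar in the ring at (231,207). The orange lever is at (286,212), with its black tail toward the robot. The red pointer is at (289,223) and the green clip at (295,216).

Run:
```python
from h import *
t=cam('top');s=cam('scene');w=cam('wrist');save(w,'w0.png')
p=lambda *a:print(a[0],a[1][0].round(1),np.round(a[1][1],1))
p('capcentre',tri((t,(231.5,207)),(s,(279.3,157))))
p('leverblade',tri((t,(286.1,212.2)),(s,(303.3,173.6))))
p('pointer',tri((t,(289,223.5)),(s,(299.7,212.6))))
# plate corners, crop b px
for q in((196,330),(408,341),(404,421),(188,409)): print(onz(t,(150+q[0]/2.6,70+q[1]/2.6),12).round(1))
T=np.array(optics.read_camera('wrist')['T_tool_cam']);print(T.round(3),w['fx'])
print(R.from_matrix(rot(env.state())).as_matrix().round(3))
```

```text
capcentre [568.6 384.9 124.2] [1. 1.]
leverblade [552.  240.1 184.7] [1.7 1.7]
pointer [534.5 239.9  26.1] [0.3 0.3]
[608.3 422.9  12. ]
[599.8 190.9  12. ]
[512.  193.8  12. ]
[521.7 428.4  12. ]
[[ 1.0000e-03  9.5900e-01  2.8500e-01  7.9845e+01]
 [ 1.0000e+00 -1.0000e-03 -0.0000e+00  5.5000e-02]
 [-0.0000e+00  2.8500e-01 -9.5900e-01  2.0399e+01]
 [ 0.0000e+00  0.0000e+00  0.0000e+00  1.0000e+00]] 356.13903138029525
[[-0.966  0.258 -0.   ]
 [ 0.258  0.966 -0.   ]
 [ 0.    -0.    -1.   ]]
```

View pics/w0.png

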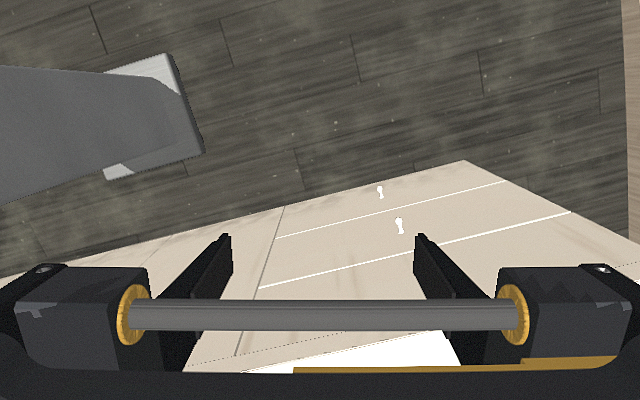

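>>> apply_moves(
  commands=[
    [0, 0, 7, 0, 0, -0.007, 0.095],
    [0, 0, 7, 0, 0, -0.007, 0.095],
    [0, 0, 7, 0, 0, -0.007, 0.095],
    [0, 0, 7, 0, 0, -0.007, 0.095],
    [0, 0, 7, 0, 0, -0.007, 0.095],
  ],
)

```text
t: 0.72
eef_pos: [161.1, 603.8, 440.0]
tcp_rot: [-3.142, 0.0, 2.264]
ft_force: [0.5, -0.4, 0.0]
opening: 1.0
```

>>> apply_moves(
  commands=[
    [0, 0, 7, 0, 0, 0, 0.095],
    [0, 0, 2, -0.036, 0.015, 0, 0.095],
    [0, 0, 0, -0.036, 0.015, 0, 0.095],
    [0, 0, 0, -0.036, 0.015, 0, 0.095],
    [0, 0, 0, -0.036, 0.015, 0, 0.095],
  ],
)

```text
t: 1.13
eef_pos: [288.5, 511.5, 439.8]
tcp_rot: [3.141, -0.0, 2.114]
ft_force: [0.7, 1.0, 0.4]
opening: 0.998
```

>>> apply_moves(
  commands=[
    [0, 0, 0, -0.036, 0.015, 0, 0.095],
    [0, 0, 0, -0.036, 0.015, 0, 0.095],
    [0, 0, 0, -0.036, 0.015, 0, 0.095],
    [0, 0, 0, -0.036, 0.015, 0, 0.095],
    [0, 0, 0, -0.036, 0.015, 0, 0.095],
  ],
)

```text
t: 1.55
eef_pos: [446.0, 395.6, 439.9]
tcp_rot: [3.141, -0.0, 2.113]
ft_force: [0.9, 0.1, -0.3]
opening: 0.995
```

>>> apply_moves(
  commands=[
    [0, 0, 0, -0.036, 0.015, 0, 0.095],
    [0, 0, 0, -0.036, 0.015, 0, 0.095],
    [0, 0, 0, -0.036, 0.015, 0, 0.095],
    [0, 0, 0, 0, 0, 0, 0.095],
    [0, 0, 0, 0, 0, 0, 0.095],
  ],
)

```text
t: 1.97
eef_pos: [540.3, 326.3, 439.2]
tcp_rot: [-3.141, -0.0, 2.11]
ft_force: [-0.5, 0.3, -0.0]
opening: 1.0
```

Run:
```python
from h import *
s=env.state();print(s['eef_pos'],s['tcp_rot'],s['joints'],s['ft_force'])
w=cam('wrist');save(w,'w1.png');np.save('w1.npy',w,allow_pickle=True)
for nm,lo,hi in(('orange',(5,150,120),(18,255,255)),('red',(0,150,100),(4,255,255)),('green',(40,100,60),(85,255,255))): print(nm,blobs(w,lo,hi,30)[0])
print(proj(w,(563,384,117)),proj(w,(557,234,185)))
```

```text
[540.3083129  326.34434268 439.21254999] [-3.14097584e+00 -1.39810574e-04  2.10979004e+00] [ 4.38750613e-01  4.69732062e-01  1.49889916e+00  8.39144366e-05
  1.17358914e+00 -1.00275628e-01] [-0.47271962  0.25361606 -0.03025506]
orange [([252, 82, 21, 28, 284], [261.5, 94.8]), ([384, 144, 21, 26, 259], [394.0, 156.6]), ([440, 247, 20, 9, 132], [451.0, 251.0]), ([266, 331, 38, 23, 447], [287.2, 340.1])]
red [([271, 224, 15, 12, 91], [277.8, 229.6])]
green [([372, 130, 31, 31, 429], [386.1, 144.2]), ([620, 205, 20, 37, 330], [630.2, 221.9]), ([277, 237, 9, 13, 40], [280.5, 243.7]), ([263, 260, 11, 13, 67], [267.8, 265.4])]
[380.09235354 145.13160863] [278.93385028 321.55687734]
```

View pics/w1.png

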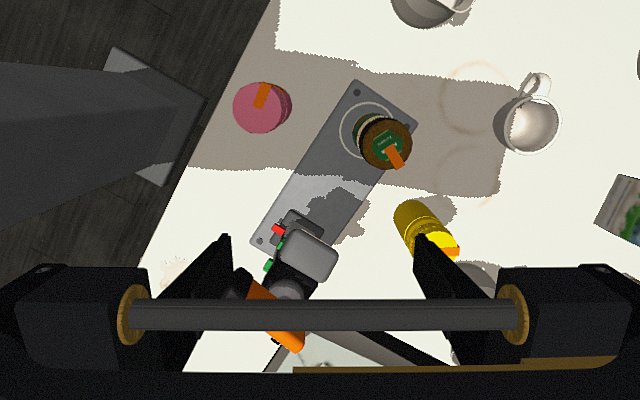

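The wrist view w1 shows the dark-capped jar at (385,143) in the ring, with its stripe pointing to (400,164). Pink is at (262,106) and yellow at (430,235). The lever is at (287,340), the red pointer at (278,230) and the green clip ends at (280,244) and (268,265).

Run:
```python
from h import *
w=np.load('w1.npy',allow_pickle=True).item();t=cam('top');s=cam('scene')
h=cv2.cvtColor(w['color'],cv2.COLOR_RGB2HSV)
x=tri((w,(385.5,143.5)),(t,(231.5,207)),(s,(279.3,157)));print('cap',x)
print('cap w+t',tri((w,(385.5,143.5)),(t,(231.5,207))))
for z in(117,): print(onz(w,(385.5,143.5),z),onz(t,(231.5,207),z),onz(s,(279.3,157),z))
print('pointer',tri((w,(277.8,229.6)),(t,(289,223.5)),(s,(299.7,212.6))))
c=[onz(w,q,12) for q in((355,79),(418,122),(250,242))];print('corners',np.round(c,1))
print('ring',onz(w,(368,130),12))
# stripe pixels
b,l=blobs(w,(5,150,120),(18,255,255),30)
i=l[157,394];ys,xs=np.where(l==i);P=np.array([onz(w,(a,b_),117)[:2] for a,b_ in zip(xs,ys)])
m=P.mean(0);d=np.linalg.svd(P-m)[2][0];cen=onz(w,(385.5,143.5),117)[:2];d*=np.sign(d@(m-cen))
print('stripe',m,cen,'axis ang',np.arctan2(d[1],d[0]),'rad ang',np.arctan2(*(m-cen)[::-1]))
save(w,'w1c.png',(320,60,440,200),4)
```

```text
cap (array([567.82711145, 386.40714005, 122.04124843]), [np.float64(2.9700103075820206), np.float64(0.5892169641550244), np.float64(2.63756812025593)])
cap w+t (array([568.72054773, 387.69776369, 108.68077218]), [np.float64(0.8058677386907522), np.float64(0.805867738690714)])
[566.16945991 387.52118486 117.        ] [568.53479276 386.6982279  117.        ] [573.2392293  390.66530236 117.        ]
pointer (array([533.39102117, 238.10813933,  30.17055882]), [np.float64(1.212325422586819), np.float64(1.8447274518640553), np.float64(0.887428524496056)])
corners [[521.9 426.2  12. ]
 [607.3 423.9  12. ]
 [513.1 197.2  12. ]]
ring [563.88040022 387.27879561  12.        ]
stripe [578.67227861 381.94684829] [566.16945991 387.52118486] axis ang -0.44971574450740687 rad ang -0.4193944159679896
```

View pics/w1c.png

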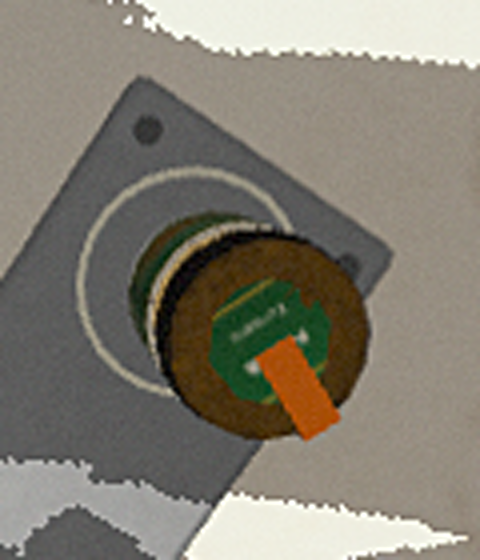

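>>> apply_moves(
  commands=[
    [0, 0, 0, 0.0195, 0.027, 0, 0.095],
    [0, 0, 0, 0.019, 0.0275, 0, 0.095],
    [0, 0, 0, 0, 0, 0.02, 0.095],
    [0, 0, 0, 0, 0, 0, 0.095],
  ],
)

```text
t: 2.45
eef_pos: [564.5, 391.0, 416.5]
tcp_rot: [-3.137, -0.0, 2.116]
ft_force: [0.1, -0.5, -0.5]
opening: 0.997
```

```bash
cat > jar.py <<'E'
from h import *
def jar(w,guess,z=117):
    h=cv2.cvtColor(w['color'],cv2.COLOR_RGB2HSV).astype(int)
    u,v=map(int,proj(w,(*guess,z)))
    m=((h[...,0]<25)&(h[...,1]>80)&(h[...,2]>25)|((h[...,0]>35)&(h[...,0]<95)&(h[...,1]>80))).astype(np.uint8)
    k=np.zeros_like(m);cv2.circle(k,(u,v),60,1,-1);m&=k
    m=cv2.morphologyEx(m,cv2.MORPH_OPEN,np.ones((3,3)))
    n,l,st,ce=cv2.connectedComponentsWithStats(m)
    return m,(u,v)
def stripe(w,guess,z=117):
    b,l=blobs(w,(5,150,120),(18,255,255),30);g=proj(w,(*guess,z))
    b=min(b,key=lambda q:np.hypot(*(np.array(q[1])-g)))
    ys,xs=np.where(l==l[int(b[1][1]),int(b[1][0])])
    (c,sz,a)=cv2.minAreaRect(np.stack([xs,ys],1).astype(np.float32));B=cv2.boxPoints((c,sz,a))
    P=np.array([onz(w,(a_,b_),z)[:2] for a_,b_ in zip(xs,ys)]);m=P.mean(0);d=np.linalg.svd(P-m)[2][0]
    return b,m,d,B
E
python3 - <<'E'
from jar import *
s=env.state();print(s['eef_pos'],s['tcp_rot'])
w=cam('wrist');np.save('w2.npy',w,allow_pickle=True);w1=np.load('w1.npy',allow_pickle=True).item()
b,m,d,B=stripe(w,(567,387));print(b,m,'ang',np.arctan2(d[1],d[0]),B.tolist())
b1,m1,_,_=stripe(w1,(567,387));print('tri stripe mid',tri((w,b[1]),(w1,b1[1])))
u,v=map(int,proj(w,(567,387,117)));print(u,v);save(w,'w2.png',(u-80,v-70,u+80,v+70),4)
E
```

```text
[564.49656382 390.98774477 416.52607535] [-3.13738335e+00 -2.79924087e-04  2.11607805e+00]
([321, 201, 23, 25, 263], [332.3, 213.0]) [578.67031172 381.83911716] ang -0.4270296387958854 [[320.5135192871094, 206.08108520507812], [329.3135070800781, 199.68109130859375], [343.9729919433594, 219.83786010742188], [335.1730041503906, 226.23785400390625]]
tri stripe mid (array([578.51710322, 381.97346496, 117.45720472]), [np.float64(0.0012835918750087225), np.float64(0.0012835918748715807)])
323 200
```

View pics/w2.png

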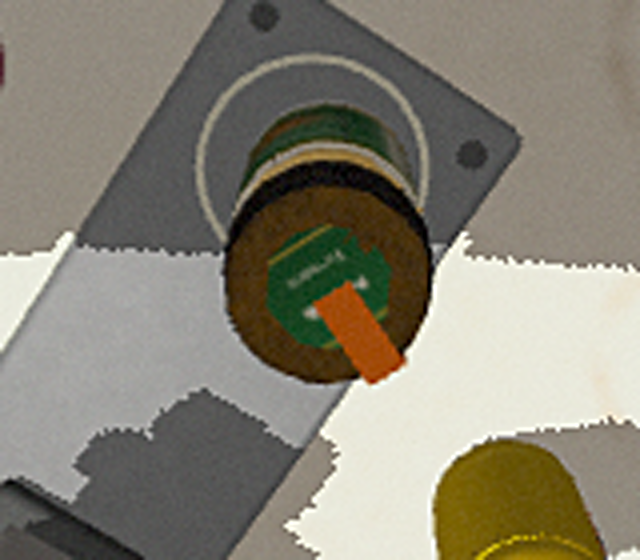

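Run:
```python
from h import *
w=np.load('w2.npy',allow_pickle=True).item();w1=np.load('w1.npy',allow_pickle=True).item()
print(onz(w,(325,200.8),117.3),onz(w1,(387.5,144.3),117.3))
print('ring',onz(w,(321,172),12))
for n,c in(('w',w),('w1',w1),('t',cam('top')),('s',cam('scene'))):
  print(n,[(q,onz(c,q[1],100).round(0)) for q in blobs(c,(22,150,90),(32,255,255),60)[0]])
```

```text
[567.9078045  387.78600737 117.3       ] [567.93309156 387.8406099  117.3       ]
ring [563.71140418 386.61766331  12.        ]
w [(([351, 240, 54, 60, 2271], [374.3, 272.7]), array([646., 348., 100.]))]
w1 [(([394, 200, 64, 58, 1805], [420.6, 225.3]), array([642., 339., 100.]))]
t [(([229, 52, 22, 21, 306], [238.5, 62.2]), array([969., 384., 100.])), (([248, 163, 19, 22, 281], [257.5, 173.8]), array([661., 324., 100.]))]
s [(([312, 155, 12, 30, 191], [317.4, 165.6]), array([652., 304., 100.]))]
```

>>> apply_moves(
  commands=[
    [0, 0, 0, -0.0057, 0.001, 0.03, 0.065],
    [0, 0, 0, 0, 0, 0.03, 0.065],
    [0, 0, 0, 0, 0, 0.01, 0.065],
    [0, 0, 0, 0, 0, 0, 0.065],
  ],
)

```text
t: 2.93
eef_pos: [569.3, 384.1, 348.3]
tcp_rot: [-3.138, -0.0, 2.113]
ft_force: [0.1, 0.3, -0.1]
opening: 0.772
```

>>> apply_moves(
  commands=[
    [0, 0, 0, 0.003, 0.0005, 0.02, 0.065],
    [0, 0, 0, 0, 0, 0.02, 0.065],
    [0, 0, 0, 0, 0, 0.0, 0.065],
    [0, 0, 0, 0, 0, 0, 0.065],
  ],
)

```text
t: 3.27
eef_pos: [568.7, 387.5, 311.2]
tcp_rot: [3.141, -0.0, 2.113]
ft_force: [-0.0, -0.5, 1.1]
opening: 0.685
```

>>> apply_moves(
  commands=[
    [0, 0, 0, 0, 0, 0.015, 0.065],
    [0, 0, 0, 0, 0, 0.015, 0.065],
    [0, 0, 0, 0, 0, 0.014, 0.065],
    [0, 0, 0, 0, 0, 0, 0.065],
    [0, 0, 0, 0, 0, 0, 0.065],
  ],
)

```text
t: 3.68
eef_pos: [568.8, 387.5, 267.5]
tcp_rot: [3.14, -0.0, 2.113]
ft_force: [0.2, 0.0, 0.9]
opening: 0.684
```

>>> apply_moves(
  commands=[
    [0, 0, 0, 0, 0, 0, 0.052],
    [0, 0, 0, 0, 0, 0, 0.046],
    [0, 0, 0, 0, 0, 0, 0.042],
    [0, 0, 0, 0, 0, 0, 0.04],
    [0, 0, 0, 0, 0, 0, 0.04],
  ],
)

```text
t: 4.1
eef_pos: [568.5, 387.4, 266.5]
tcp_rot: [3.141, -0.0, 2.113]
ft_force: [-0.5, -0.6, 4.6]
opening: 0.458
```

>>> apply_moves(
  commands=[
    [0, 0, 0, 0, 0, 0, 0.035],
    [0, 0, 0, 0, 0, 0, 0.035],
    [0, 0, 0, 0, 0, 0, 0.035],
    [0, 0, 0, 0, 0, 0, 0.035],
  ],
)

```text
t: 4.43
eef_pos: [568.5, 387.4, 266.5]
tcp_rot: [3.141, -0.0, 2.113]
ft_force: [-0.7, -1.1, 6.7]
opening: 0.458
```

>>> apply_moves(
  commands=[
    [0, 0, 5, 0, 0, 0, 0.035],
    [0, 0, 7, 0, 0, 0, 0.035],
    [0, 0, 7, 0, 0, 0, 0.035],
    [0, 0, 7, 0, 0, 0, 0.035],
    [0, 0, 7, 0, 0, 0, 0.035],
  ],
)

```text
t: 4.85
eef_pos: [568.7, 387.7, 266.5]
tcp_rot: [3.14, -0.002, 1.531]
ft_force: [0.0, 1.3, 4.2]
opening: 0.458
```

>>> apply_moves(
  commands=[
    [0, 0, 7, 0, 0, 0, 0.035],
    [0, 0, 7, 0, 0, 0, 0.035],
    [0, 0, 7, 0, 0, 0, 0.035],
    [0, 0, 7, 0, 0, 0, 0.035],
    [0, 0, 5, 0, 0, 0, 0.035],
  ],
)

```text
t: 5.27
eef_pos: [568.9, 387.6, 266.6]
tcp_rot: [3.14, -0.002, 0.954]
ft_force: [1.8, 1.1, 2.6]
opening: 0.457
```

>>> apply_moves(
  commands=[
    [0, 0, 1.9, 0, 0, 0, 0.035],
    [0, 0, 0, 0, 0, 0, 0.035],
    [0, 0, 0, 0, 0, 0, 0.035],
  ],
)

```text
t: 5.52
eef_pos: [568.8, 387.5, 266.5]
tcp_rot: [3.141, -0.002, 0.929]
ft_force: [0.3, 1.3, 6.8]
opening: 0.46
```

Run:
```python
from jar import *
s=env.state();print(s['eef_pos'],s['tcp_rot'],s['ft_force'],s['joints'])
w=cam('wrist')
for q in blobs(w,(5,150,120),(18,255,255),30)[0]:print(q,onz(w,q[1],117).round(1))
b,m,d,B=stripe(w,(567.5,376));print(m,'ang',np.arctan2(d[1],d[0]))
```

```text
[568.80725102 387.52458165 266.53022914] [ 3.14068207e+00 -2.06954661e-03  9.29330589e-01] [0.32012704 1.28505822 6.8432132 ] [5.02163023e-01 7.23851107e-01 1.51377552e+00 3.65160627e-05
 9.01705200e-01 1.14360709e+00]
([529, 187, 25, 7, 42], [540.3, 188.9]) [664.  374.8 117. ]
([577, 213, 41, 51, 885], [597.5, 237.9]) [673.8 342.  117. ]
([327, 294, 10, 5, 32], [332.0, 296.7]) [572.9 385.1 117. ]
([338, 331, 20, 8, 99], [346.1, 333.4]) [567.1 367.  117. ]
[567.07698951 366.98124014] ang -0.5043886895109089
```

>>> apply_moves(
  commands=[
    [0, 0, 0, 0, 0, 0, 0.05],
    [0, 0, 0, 0, 0, 0, 0.06],
    [0, 0, 0, 0, 0, 0, 0.065],
    [0, 0, 0, 0, 0, 0, 0.065],
  ],
)

```text
t: 5.9
eef_pos: [568.4, 387.2, 265.3]
tcp_rot: [-3.141, 0.001, 0.928]
ft_force: [-0.6, 0.2, -0.5]
opening: 0.657
```

>>> apply_moves(
  commands=[
    [0, 0, 0, 0, 0, -0.015, 0.065],
    [0, 0, 0, 0, 0, -0.03, 0.065],
    [0, 0, 0, 0, 0, -0.035, 0.065],
    [0, 0, 0, 0, 0, -0.035, 0.065],
    [0, 0, 0, 0, 0, -0.035, 0.065],
  ],
)

```text
t: 6.32
eef_pos: [568.3, 387.2, 417.1]
tcp_rot: [-3.141, 0.001, 0.928]
ft_force: [0.3, 0.1, -1.4]
opening: 0.682
```

>>> apply_moves(
  commands=[
    [0, 0, 0, 0, 0, 0, 0.065],
    [0, 0, 0, 0, 0, 0, 0.065],
  ],
)

```text
t: 6.48
eef_pos: [568.3, 387.2, 417.7]
tcp_rot: [3.14, -0.003, 0.928]
ft_force: [0.4, -0.5, -0.2]
opening: 0.682
```

Run:
```python
from jar import *
s=env.state();print(s['eef_pos'],s['tcp_rot'])
w=cam('wrist');np.save('w3.npy',w,allow_pickle=True)
b,m,d,B=stripe(w,(567.5,376));print(b,m,'ang',np.arctan2(d[1],d[0]),[onz(w,q,117)[:2].round(1).tolist() for q in B])
u,v=map(int,proj(w,(564,350,60)));print(u,v);save(w,'w3.png')
```

```text
[568.30044472 387.22131806 417.72651128] [ 3.14017149 -0.00323924  0.92807751]
([318, 194, 23, 25, 263], [329.2, 206.1]) [568.76830357 376.97955514] ang -1.6106328789726312 [[565.1, 387.7], [574.3, 387.3], [572.8, 366.3], [563.5, 366.5]]
340 212
```

View pics/w3.png

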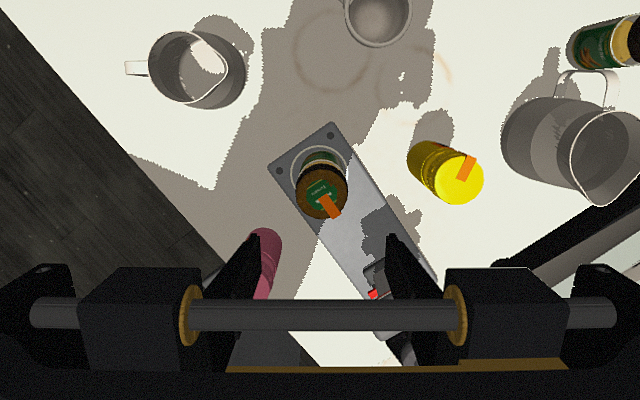

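The wrist view w3 shows the jar at (320,191) standing in its ring, with the stripe pointing to (333,212) along the plate toward the scanner. Its measured angle is -1.611 against a target of about -1.608. Next is the lever.

>>> apply_moves(
  commands=[
    [0, 0, -7, 0, 0, -0.005, 0.065],
    [0, 0, -7, 0, 0, -0.005, 0.065],
    [0, 0, -7, 0, 0, -0.005, 0.065],
    [0, 0, -7, 0, 0, -0.005, 0.065],
    [0, 0, -7, 0, 0, -0.005, 0.065],
  ],
)

```text
t: 6.95
eef_pos: [568.6, 387.3, 438.7]
tcp_rot: [-3.139, 0.002, 1.545]
ft_force: [0.1, 0.9, -0.6]
opening: 0.683
```

>>> apply_moves(
  commands=[
    [0, 0, -7, 0, 0, 0, 0.065],
    [0, 0, -7, 0, 0, 0, 0.065],
    [0, 0, -7, 0, 0, 0, 0.065],
    [0, 0, -7, 0, 0, 0, 0.065],
    [0, 0, -7, 0, 0, 0, 0.065],
  ],
)

```text
t: 7.37
eef_pos: [568.6, 387.3, 438.4]
tcp_rot: [-3.138, -0.0, 2.156]
ft_force: [-0.4, 0.4, -0.2]
opening: 0.685
```

>>> apply_moves(
  commands=[
    [0, 0, -7, 0, 0, 0, 0.065],
    [0, 0, -7, 0, 0, 0, 0.065],
    [0, 0, -7, 0, 0, 0, 0.065],
    [0, 0, -4.7, 0, 0, 0, 0.065],
    [0, 0, 0, 0, 0, 0, 0.065],
  ],
)

```text
t: 7.78
eef_pos: [568.6, 387.4, 438.6]
tcp_rot: [-3.139, -0.002, 2.602]
ft_force: [0.3, -0.1, 0.1]
opening: 0.68
```

>>> apply_moves(
  commands=[
    [0, 0, 0, -0.0175, -0.034, 0, 0.05],
    [0, 0, 0, -0.0175, -0.034, 0, 0.05],
    [0, 0, 0, -0.0175, -0.034, 0, 0.05],
    [0, 0, 0, -0.0175, -0.034, 0, 0.05],
    [0, 0, 0, 0, 0, 0, 0.05],
  ],
)

```text
t: 8.2
eef_pos: [557.8, 229.9, 439.8]
tcp_rot: [-3.139, -0.001, 2.592]
ft_force: [-0.3, 0.3, 0.9]
opening: 0.528
```

Run:
```python
from h import *
s=env.state();print(s['eef_pos'],s['tcp_rot'],s['ft_force'])
w=cam('wrist');np.save('w4.npy',w,allow_pickle=True);save(w,'w4.png')
for nm,lo,hi in(('orange',(5,150,80),(18,255,255)),('red',(0,150,100),(4,255,255)),('green',(40,100,60),(85,255,255))): print(nm,blobs(w,lo,hi,30)[0])
```

```text
[557.78726415 229.9271464  439.77965559] [-3.13876903e+00 -1.09153225e-03  2.59150228e+00] [-0.2587476   0.3316263   0.85696195]
orange [([393, 0, 10, 5, 31], [396.8, 1.4]), ([459, 77, 60, 52, 1144], [489.2, 104.8]), ([438, 100, 22, 23, 131], [446.6, 108.0]), ([305, 160, 44, 86, 1703], [327.2, 201.3]), ([469, 228, 23, 16, 189], [479.9, 235.4])]
red [([68, 242, 8, 8, 41], [71.1, 245.6])]
green [([480, 87, 29, 33, 454], [495.3, 101.8]), ([325, 148, 14, 11, 80], [331.5, 152.8]), ([299, 167, 7, 7, 35], [301.9, 169.9]), ([538, 366, 13, 3, 31], [544.8, 367.2])]
```

View pics/w4.png

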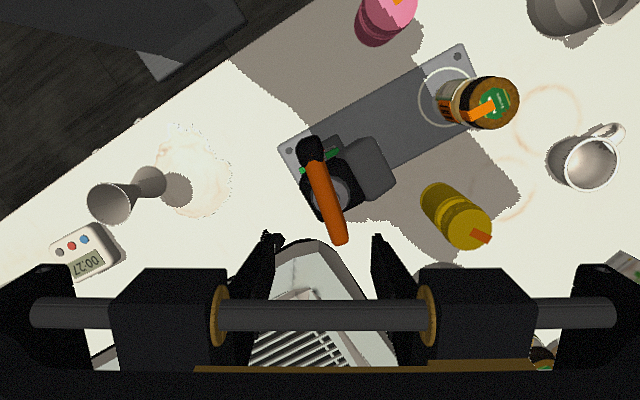

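The wrist view w4 shows the jar tag now visible on the scanner side at (447,108). The lever blade runs from its tail block at (309,148) to its back end at (341,243). I'll take a second wrist viewpoint to triangulate its height.

>>> apply_moves(
  commands=[
    [0, 0, 0, 0.01, 0.03, 0, 0.05],
    [0, 0, 0, 0.01, 0.03, 0, 0.05],
    [0, 0, 0, 0, 0, 0, 0.05],
    [0, 0, 0, 0, 0, 0, 0.05],
  ],
)

```text
t: 8.58
eef_pos: [571.9, 298.3, 439.2]
tcp_rot: [-3.14, -0.001, 2.599]
ft_force: [-0.3, 0.4, 0.3]
opening: 0.525
```

Run:
```python
from h import *
s=env.state();print(s['eef_pos'],s['tcp_rot'],s['ft_force'])
w=cam('wrist');np.save('w5.npy',w,allow_pickle=True)
w4=np.load('w4.npy',allow_pickle=True).item()
b=blobs(w,(5,150,80),(18,255,255),300)[0];print(b)
u,v=map(int,proj(w,(557,234,200)));print(u,v)
A=w4['color'][120:260,270:370];B=w['color'][v-80:v+60,u-50:u+50]
cv2.imwrite('pics/w45.png',cv2.resize(np.hstack([A,B])[...,::-1],None,fx=4,fy=4,interpolation=2))
```

```text
[571.88911107 298.31109608 439.24327805] [-3.14022819e+00 -1.28322422e-03  2.59852926e+00] [-0.27855204  0.37664287  0.30914516]
[([308, 11, 28, 26, 322], [321.4, 23.1]), ([384, 129, 31, 21, 303], [400.1, 139.1]), ([202, 189, 53, 85, 2129], [229.3, 227.5])]
229 249
```

View pics/w45.png

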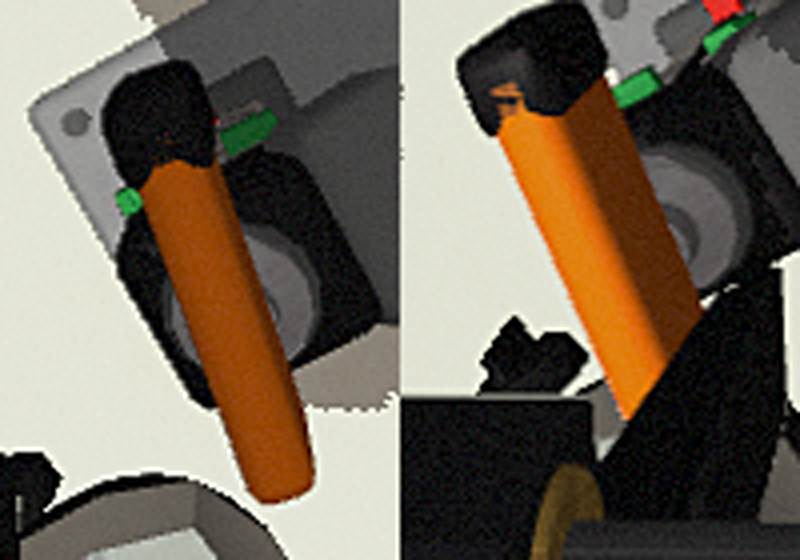

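```bash
cat > edge.py <<'E'
from h import *
def leftedge(w,box,rows,side=0):
    h=cv2.cvtColor(w['color'],cv2.COLOR_RGB2HSV);m=cv2.inRange(h,np.array((5,150,70)),np.array((18,255,255)))
    m[:,:box[0]]=0;m[:,box[1]:]=0
    r=[(np.where(m[y])[0][0]-.0 if side==0 else np.where(m[y])[0][-1]+1.,y+.5) for y in rows if m[y].any()]
    k=np.polyfit([q[1] for q in r],[q[0] for q in r],1)
    return [(np.polyval(k,y),y) for y in (rows[0],rows[-1])],np.std([q[0]-np.polyval(k,q[1]) for q in r])
def plane(w,pq):
    a,b=ray(w,pq[0])[1],ray(w,pq[1])[1];n=np.cross(a,b);n/=np.linalg.norm(n);return n,n@w['eye']
E
python3 - <<'E'
from edge import *
a=np.load('w4.npy',allow_pickle=True).item();b=np.load('w5.npy',allow_pickle=True).item()
La,sa=leftedge(a,(290,355),range(172,234));Lb,sb=leftedge(b,(195,260),range(206,265));print(La,sa,Lb,sb)
n1,d1=plane(a,La);n2,d2=plane(b,Lb)
u=np.cross(n1,n2);u/=np.linalg.norm(u);p=np.linalg.lstsq(np.array([n1,n2,u]),np.array([d1,d2,u@np.array([557,234,195])]),rcond=None)[0]
print('edge pt',p,'dir',u,'ang',np.arctan2(u[1],u[0]))
z=p[2]
j=tri((a,(306.75,167)),(b,(203.5,202.75)));print('junction L',j)
Ra,_=leftedge(a,(290,355),range(175,230),1)
for nm,q in(('junction left',(306.75,167)),('back end mid',(270+278/4,120+500/4)),('tail tipL',(270+108/4,120+90/4)),('tail tipR',(270+185/4,120+62/4)),('R1',Ra[0]),('R2',Ra[1]),('L1',La[0]),('L2',La[1])): print(nm,onz(a,q,z).round(1))
t=cam('top');s=cam('scene')
for n,c in(('t',t),('s',s)):
  print(n,[(q,onz(c,q[1],z).round(1)) for q in blobs(c,(5,150,80),(18,255,255),100)[0]])
print('clip',tri((a,(331.5,152.8)),(b,(179+238/4,169+88/4))),tri((a,(301.9,169.9)),(t,(295,216))))
E
```

```text
[(np.float64(306.040958424618), 172), (np.float64(328.77982171186835), 233)] 0.3078318546024417 [(np.float64(204.5290181180597), 206), (np.float64(231.04766218585632), 264)] 0.37204491489142916
edge pt [556.29700895 230.82744387 199.76799664] dir [-0.97798875  0.20858768 -0.00540294] ang 2.9314588877223935
junction L (array([521.35880788, 240.28795286, 203.48054551]), [np.float64(0.1338855988502272), np.float64(0.13388559884998202)])
junction left [522.  239.7 199.8]
back end mid [578.4 230.1 199.8]
tail tipL [505.9 242.8 199.8]
tail tipR [508.5 255.1 199.8]
R1 [533.9 249.3 199.8]
R2 [571.3 240.5 199.8]
L1 [524.5 237.6 199.8]
L2 [567.2 228.5 199.8]
t []
s [(([290, 165, 24, 18, 227], [302.7, 173.7]), array([543.9, 228.5, 199.8]))]
clip (array([527.17706651, 256.01370507, 179.92933063]), [np.float64(1.7574172722474486), np.float64(1.757417272247519)]) (array([543.98259441, 219.96255679,  90.28799498]), [np.float64(6.104439350135218), np.float64(6.104439350135611)])
```

Run:
```python
from h import *
a=np.load('w4.npy',allow_pickle=True).item();b=np.load('w5.npy',allow_pickle=True).item();c=np.load('w1.npy',allow_pickle=True).item()
s=cam('scene');t=cam('top')
for nm,w in(('w5',b),('s',s),('t',t),('w1',c)):
  print(nm,'red',blobs(w,(0,150,100),(4,255,255),8)[0][-3:],'green',[q for q in blobs(w,(40,100,50),(85,255,255),8)[0] if nm in('w5','w1') or 150<q[1][1]<230])
im=[cv2.resize(s['color'][180:225,280:325],(400,400),interpolation=2),cv2.resize(c['color'][215:275,255:315],(400,400),interpolation=2)]
cv2.imwrite('pics/pc.png',np.hstack(im)[...,::-1])
```

```text
w5 red [([252, 160, 13, 15, 103], [257.6, 166.9]), ([21, 258, 7, 7, 36], [23.9, 260.8])] green [([399, 117, 30, 31, 432], [414.9, 130.9]), ([255, 173, 13, 10, 49], [259.7, 177.1]), ([232, 186, 12, 10, 67], [237.6, 190.7])]
s red [([298, 211, 5, 4, 14], [299.7, 212.6])] green [([275, 156, 6, 5, 15], [276.9, 157.7]), ([301, 199, 11, 5, 21], [305.5, 201.3])]
t red [] green []
w1 red [([271, 224, 15, 12, 91], [277.8, 229.6])] green [([363, 116, 7, 7, 12], [365.2, 118.9]), ([374, 130, 11, 8, 18], [378.9, 133.3]), ([372, 130, 31, 31, 448], [386.0, 143.9]), ([620, 205, 20, 37, 344], [630.4, 222.0]), ([277, 237, 9, 13, 44], [280.7, 243.3]), ([263, 260, 11, 13, 67], [267.8, 265.4])]
```

View pics/pc.png

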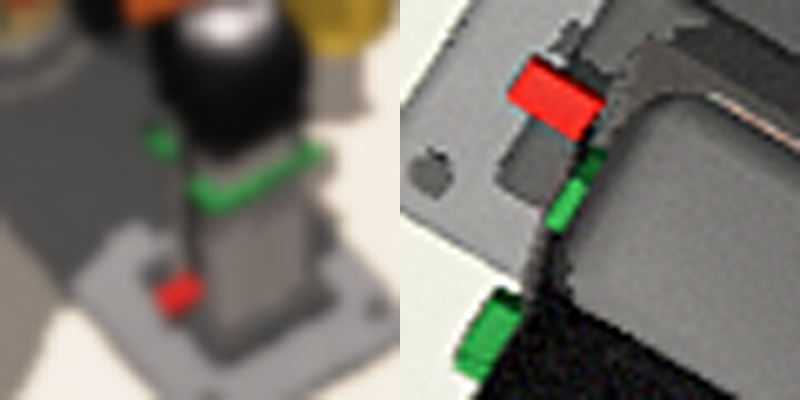

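>>> apply_moves(
  commands=[
    [0, 0, -7, 0, 0, 0, 0.05],
    [0, 0, -7, 0, 0, 0, 0.05],
    [0, 0, -5.2, 0, 0, 0, 0.05],
    [0, 0, 0, 0, 0, 0, 0.05],
  ],
)

```text
t: 9.17
eef_pos: [572.0, 295.8, 440.9]
tcp_rot: [3.141, 0.0, 2.936]
ft_force: [0.8, 0.3, 0.4]
opening: 0.521
```

>>> apply_moves(
  commands=[
    [0, 0, 0, 0.0005, -0.021, 0, 0.05],
    [0, 0, 0, 0.0005, -0.021, 0, 0.05],
    [0, 0, 0, 0.0003, -0.021, 0, 0.05],
    [0, 0, 0, 0, 0, 0, 0.05],
    [0, 0, 0, 0, 0, 0, 0.05],
  ],
)

```text
t: 9.58
eef_pos: [557.7, 234.2, 441.2]
tcp_rot: [3.141, 0.001, 2.929]
ft_force: [0.6, 0.0, 0.2]
opening: 0.529
```

The crop pc shows, in scene pixels, the pointer at (300.2,213.1), the far clip end at (298,195.7) and the near clip corner at about (303,201.5). In the w1 crop both clip ends sit on either side of the pointer.

>>> apply_moves(
  commands=[
    [0, 0, 0, 0, 0.001, 0.02, 0.05],
    [0, 0, 0, 0, 0, 0.025, 0.05],
    [0, 0, 0, 0, 0, 0.005, 0.05],
    [0, 0, 0, 0, 0, 0, 0.05],
    [0, 0, 0, 0, 0, 0, 0.05],
  ],
)

```text
t: 10.0
eef_pos: [558.2, 236.5, 391.3]
tcp_rot: [3.141, 0.0, 2.933]
ft_force: [-0.1, -0.2, 0.2]
opening: 0.526
```

Run:
```python
from h import *
a,b,c=[np.load(f'w{i}.npy',allow_pickle=True).item() for i in(4,5,1)]
s=cam('scene');st=env.state();print(st['eef_pos'],st['tcp_rot'])
f=lambda n,x:print(n,x[0].round(1),np.round(x[1],1))
f('ptr w1 s',tri((c,(277.8,229.6)),(s,(300,212.9))))
f('ptr w5 s',tri((b,(257.6,166.9)),(s,(300,212.9))))
f('ptr w1 w5',tri((c,(277.8,229.6)),(b,(257.6,166.9))))
f('ptr all',tri((c,(277.8,229.6)),(b,(257.6,166.9)),(s,(300,212.9))))
f('clip- w1w5w4',tri((c,(267.8,265.4)),(b,(237.6,190.7)),(a,(301.9,169.9))))
f('clip- w1w5',tri((c,(267.8,265.4)),(b,(237.6,190.7))))
f('clip+ w1w5',tri((c,(280.5,243.5)),(b,(259.7,177.1))))
f('clip+ w1w5s',tri((c,(280.5,243.5)),(b,(259.7,177.1)),(s,(298,195.7))))
for z in (90,95,100,105): print(z,[onz(w,p,z)[:2].round(1).tolist() for w,p in((c,(267.8,265.4)),(b,(237.6,190.7)),(a,(301.9,169.9)))],[onz(w,p,z)[:2].round(1).tolist() for w,p in((c,(280.5,243.5)),(b,(259.7,177.1)),(s,(298,195.7)))])
```

```text
[558.18845233 236.46396615 391.80082569] [3.14083711e+00 1.10516435e-03 2.93285375e+00]
ptr w1 s [533.3 236.4  29.1] [0.1 0.1]
ptr w5 s [533.3 236.6  28.8] [0.3 0.3]
ptr w1 w5 [532.9 237.6  32. ] [0.1 0.1]
ptr all [533.3 236.5  29. ] [0.2 0.3 0.2]
clip- w1w5w4 [539.2 217.7  80.3] [1.1 2.2 1.1]
clip- w1w5 [536.7 227.3 100.8] [0.1 0.1]
clip+ w1w5 [537.9 248.4  87.3] [0.1 0.1]
clip+ w1w5s [537.8 249.8  91.9] [0.7 0.4 1. ]
90 [[538.1, 221.6], [537.8, 223.4], [538.1, 218.3]] [[537.5, 249.5], [537.6, 249.1], [539.7, 251.0]]
95 [[537.5, 224.2], [537.2, 225.2], [537.4, 219.1]] [[536.9, 251.8], [537.1, 250.5], [537.4, 247.5]]
100 [[537.0, 226.8], [536.7, 227.0], [536.7, 219.9]] [[536.4, 254.0], [536.6, 251.9], [535.0, 244.0]]
105 [[536.4, 229.5], [536.2, 228.7], [535.9, 220.7]] [[535.8, 256.2], [536.1, 253.2], [532.7, 240.5]]
```

>>> apply_moves(
  commands=[
    [0, 0, 0, 0, 0, 0.012, 0.05],
    [0, 0, 0, 0, 0, 0.012, 0.05],
    [0, 0, 0, 0, 0, 0.01, 0.05],
    [0, 0, 0, 0, 0, 0, 0.05],
    [0, 0, 0, 0, 0, 0, 0.05],
  ],
)

```text
t: 10.47
eef_pos: [558.0, 236.1, 357.2]
tcp_rot: [3.141, 0.0, 2.933]
ft_force: [0.5, 0.2, -0.4]
opening: 0.524
```

>>> apply_moves(
  commands=[
    [0, 0, 0, 0, 0, 0, 0.035],
    [0, 0, 0, 0, 0, 0, 0.022],
    [0, 0, 0, 0, 0, 0, 0.016],
    [0, 0, 0, 0, 0, 0, 0.01],
    [0, 0, 0, 0, 0, 0, 0.0],
  ],
)

```text
t: 10.88
eef_pos: [557.9, 236.0, 357.0]
tcp_rot: [3.141, 0.0, 2.933]
ft_force: [0.2, -0.3, -0.4]
opening: 0.233
```

>>> apply_moves(
  commands=[
    [0, 0, 0, 0, 0, 0, 0.0],
    [0, 0, 0, 0, 0, 0, 0.0],
    [0, 0, 0, 0, 0, 0, 0.0],
  ],
)

```text
t: 11.13
eef_pos: [557.9, 236.0, 356.9]
tcp_rot: [3.141, 0.0, 2.933]
ft_force: [-0.2, 0.2, 1.2]
opening: 0.127
```

>>> apply_moves(
  commands=[
    [0, 0, 0, 0, 0, 0, 0.0],
    [0, 0, 0, 0, 0, 0, 0.0],
    [0, 0, 0, 0, 0, -0.003, 0.0],
    [0, 0, 0, 0, 0, -0.006, 0.0],
    [0, 0, 0, 0, 0, -0.008, 0.0],
  ],
)

```text
t: 11.55
eef_pos: [558.0, 236.1, 373.5]
tcp_rot: [-3.141, -0.001, 2.933]
ft_force: [2.5, 1.0, -5.6]
opening: 0.127
```

>>> apply_moves(
  commands=[
    [0, 0, 0, 0, 0, -0.01, 0.0],
    [0, 0, 0, 0, 0, -0.01, 0.0],
    [0, 0, 0, 0, 0, -0.01, 0.0],
    [0, 0, 0, 0, 0, -0.008, 0.0],
    [0, 0, 0, 0, 0, -0.004, 0.0],
  ],
)

```text
t: 11.97
eef_pos: [557.7, 236.0, 417.4]
tcp_rot: [3.141, 0.001, 2.933]
ft_force: [1.1, 2.3, -4.9]
opening: 0.126
```

>>> apply_moves(
  commands=[
    [0, 0, 0, 0, 0, 0, 0.0],
    [0, 0, 0, 0, 0, 0, 0.0],
    [0, 0, 0, 0, 0, 0, 0.0],
  ],
)

```text
t: 12.22
eef_pos: [557.9, 236.1, 415.5]
tcp_rot: [3.141, -0.0, 2.933]
ft_force: [1.8, 2.0, -5.2]
opening: 0.125
```

Run:
```python
from h import *
st=env.state();print(st['eef_pos'],st['tcp_rot'],st['ft_force'],st['moment'],st['opening'])
s=cam('scene');np.save('s1.npy',s,allow_pickle=True);w=cam('wrist')
for n,c in(('s',s),('w',w)): print(n,blobs(c,(0,130,80),(5,255,255),5)[0][:6],[q for q in blobs(c,(40,90,50),(85,255,255),5)[0]][-8:])
print(proj(s,(533.3,236.5,89)),proj(s,(533.3,236.5,94)),proj(s,(533.3,236.5,29)),proj(w,(533.3,236.5,89)))
A=cv2.resize(s['color'][160:220,265:335],(500,428),interpolation=2);u,v=map(int,proj(w,(533.3,236.5,89)))
B=cv2.resize(w['color'][max(0,v-50):v+50,u-35:u+35],(300,428),interpolation=2)
cv2.imwrite('pics/lift.png',np.hstack([A,B])[...,::-1])
```

```text
[557.87607502 236.05855214 415.45781158] [ 3.14147843e+00 -1.09206538e-04  2.93311811e+00] [ 1.76241376  1.97273465 -5.22597693] [ 0.36610432 -0.40444546 -0.0649952 ] 0.1250189315606906
s [([297, 198, 5, 5, 16], [299.0, 200.0])] [([599, 37, 15, 11, 103], [605.5, 41.2]), ([625, 43, 15, 7, 35], [631.6, 46.1]), ([331, 116, 3, 3, 5], [331.8, 117.2]), ([336, 119, 9, 6, 21], [339.7, 121.7]), ([364, 128, 7, 5, 28], [367.1, 130.3]), ([275, 156, 8, 5, 17], [277.5, 157.6]), ([297, 194, 2, 4, 6], [297.5, 195.5]), ([301, 199, 11, 5, 24], [305.6, 201.3])]
w [([312, 151, 11, 7, 62], [317.0, 154.0]), ([13, 158, 9, 9, 65], [17.2, 162.0])] [([460, 148, 5, 3, 5], [462.0, 149.0]), ([499, 156, 25, 32, 458], [512.7, 170.3]), ([339, 159, 8, 29, 63], [343.0, 170.8]), ([526, 163, 2, 12, 17], [526.3, 168.6]), ([295, 164, 12, 12, 86], [300.6, 169.0])]
[299.21412495 200.02268673] [299.1520316  198.90926598] [299.93259929 212.90523037] [317.14605635 159.89129063]
```

View pics/lift.png

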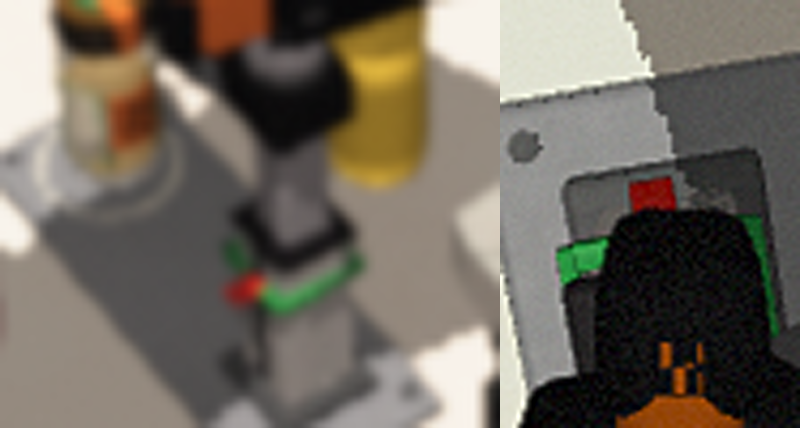

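The crop lift.png shows the pointer at scene (299.0,200.0), a touch below mid-clip. The far clip end is at (298,195.4) and the near band corner at (302.5,202). I'll refine this with soft sub-pixel centroids.

```bash
cat > lvl.py <<'E'
from h import *
def run():
    ss=[cam('scene') for _ in range(4)];s=ss[0]
    im=np.mean([q['color'] for q in ss],0);r,g,b=im[...,0],im[...,1],im[...,2]
    red=np.clip(r-1.6*np.maximum(g,b)-15,0,None); gr=np.clip(g-1.25*np.maximum(r,b)-8,0,None)
    def cen(m,x0,x1,y0,y1):
        yy,xx=np.mgrid[y0:y1,x0:x1]+0.;k=m[y0:y1,x0:x1];return np.array([(k*xx).sum(),(k*yy).sum()])/k.sum()
    P=cen(red,293,304,190,218);E=cen(gr,293,301,190,199)
    C=np.array([cen(gr,x,x+1,194,208) for x in range(303,312)])
    return s,P,E,C
E
python3 - <<'E'
from lvl import *
s,P,E,C=run();print('ptr',P,'end+',E,'\nband',C.round(2).tolist())
y=-.037;ex=np.array([np.cos(y),np.sin(y)]);ey=np.array([-np.sin(y),np.cos(y)]);ax=np.array([557.8,236.6])
W=lambda a,b,z:proj(s,(*(ax+a*ex+b*ey),z))
print('ptr pred',[(z,W(-24.3,-.9,z).round(2).tolist()) for z in(86,88,90,92)])
for z in(86,88,90,92,94,96):
    o=[]
    for t in(21,23):
        q=np.array([W(a,-t,z) for a in np.linspace(-t,t,20)]);o.append(np.mean(C[:,1]-np.interp(C[:,0],q[:,0],q[:,1])))
    print(z,'band resid',np.round(o,2),'end+ pred',W(-21,13.5,z).round(2))
a,b,c=[np.load(f'w{i}.npy',allow_pickle=True).item() for i in(4,5,1)];w=cam('wrist')
# outer (-y) extent of clip's near end, wrist views
for n,c_,bx in(('w1',c,(263,260,11,13)),('w5',b,(232,186,12,10)),('w4',a,(299,167,7,7)),('wn',w,(290,158,20,22))):
    x0,y0,ww,hh=bx;h=cv2.cvtColor(c_['color'],cv2.COLOR_RGB2HSV)[y0-2:y0+hh+2,x0-2:x0+ww+2]
    m=(h[...,0]>40)&(h[...,0]<90)&(h[...,1]>90);print(n);print('\n'.join(''.join('%4d'%v if k else '   .' for v,k in zip(rv,rk)) for rv,rk in zip(h[...,2],m)))
E
```

```text
ptr [298.75032523 200.18933253] end+ [297.51313756 195.55795981] 
band [[303.0, 201.76], [304.0, 202.06], [305.0, 201.97], [306.0, 201.52], [307.0, 201.02], [308.0, 200.52], [309.0, 200.13], [310.0, 199.47], [311.0, 198.8]]
ptr pred [(86, [299.28, 200.64]), (88, [299.26, 200.19]), (90, [299.23, 199.75]), (92, [299.21, 199.3])]
86 band resid [-2.06 -2.74] end+ pred [297.42 197.02]
88 band resid [-1.61 -2.29] end+ pred [297.4  196.57]
90 band resid [-1.16 -1.84] end+ pred [297.37 196.13]
92 band resid [-0.71 -1.39] end+ pred [297.34 195.68]
94 band resid [-0.26 -0.94] end+ pred [297.32 195.23]
96 band resid [ 0.2  -0.48] end+ pred [297.29 194.79]
w1
   .   .   .   .   .   .   .   .   .  70   .   .   .   .   .
   .   .   .   .   .   .   .   .  27  33  39  46   .   .   .
   .   .   .   .   .   .   . 145 120  71  47  42   .   .   .
   .   .   .   .   .   .   . 160 180 162 102  60   .   .   .
   .   .   .   .   .   . 143 174 171 178 176 159  72   .   .
   .   .   .   .   . 127 173 173 169 164 172 117  45   .   .
   .   .   .   .   . 159 173 168 166 172 151   .   .   .   .
   .   .   .   . 
[... 3828 characters left out ...]
.  12   .   .   .   .
   .   .   .   .   .   .   .   .   .  70  21   .   2   .   .  24   .   .   .   .   .   .   .   .
   .   .   .   .   .   .   .   .   .   .   .   .   .   .   .   .   .   .   .   .   .   .   9   .
   .   .   .   .   .   .   .   .   .   .   .   .   .   .   .   .  17   .   .  12   .   .   .   .
   .   .   .   .   .   .   .   .   .   .   .   .   .   .   .   .   .   .   .  17   .   .   .   .
   .   .   .   .   .   .   .   .   .   .   .   .   .   .   .   .   .   .   .   .   6   .   .   7
   .   .   .   .   .   .   .   .   .   .   .   .   .   .   .   .   .   .   .  18   .   .   .   .
   .   .   .   .   .   .   .   .   .   .   .   .   .   .   .   .   .   .   .   .   .   .   .   .
```

I want a sharper reading of the clip height. Pointer-to-clip estimates range over about 91–95 mm, so I'll lower the leg, let go of the lever and take a front view from the robot side.

>>> apply_moves(
  commands=[
    [0, 0, 0, 0, 0, 0.01, 0.0],
    [0, 0, 0, 0, 0, 0.015, 0.0],
    [0, 0, 0, 0, 0, 0.015, 0.0],
    [0, 0, 0, 0, 0, 0.013, 0.0],
    [0, 0, 0, 0, 0, 0.0045, 0.0],
  ],
)

```text
t: 12.98
eef_pos: [558.0, 236.1, 356.4]
tcp_rot: [3.141, -0.0, 2.933]
ft_force: [-5.3, -0.6, 31.7]
opening: 0.124
```

>>> apply_moves(
  commands=[
    [0, 0, 0, 0, 0, 0, 0.0],
    [0, 0, 0, 0, 0, 0, 0.0],
    [0, 0, 0, 0, 0, 0, 0.03],
    [0, 0, 0, 0, 0, 0, 0.04],
    [0, 0, 0, 0, 0, 0, 0.04],
  ],
)

```text
t: 13.4
eef_pos: [557.8, 235.9, 358.6]
tcp_rot: [-3.142, 0.0, 2.933]
ft_force: [0.1, 0.0, -0.2]
opening: 0.283
```

>>> apply_moves(
  commands=[
    [0, 0, 0, 0, 0, -0.015, 0.04],
    [0, 0, 0, 0, 0, -0.03, 0.04],
    [0, 0, 0, 0, 0, -0.03, 0.04],
    [0, 0, 0, 0.03, 0, 0, 0.04],
    [0, 0, 0, 0.035, 0, 0, 0.03],
  ],
)

```text
t: 13.82
eef_pos: [494.4, 249.0, 434.7]
tcp_rot: [3.14, 0.003, 2.931]
ft_force: [-0.1, 0.4, -1.1]
opening: 0.391
```

>>> apply_moves(
  commands=[
    [0, 0, 0, 0.035, 0, 0, 0.02],
    [0, 0, 0, 0.035, 0, 0, 0.01],
    [0, 0, 0, 0.035, 0, 0, 0.01],
    [0, 0, 0, 0.03, 0, 0, 0.01],
    [0, 0, 0, 0, 0, 0, 0.01],
  ],
)

```text
t: 14.23
eef_pos: [358.0, 277.5, 433.8]
tcp_rot: [-3.141, -0.001, 2.935]
ft_force: [1.3, -0.0, 1.3]
opening: 0.117
```

>>> apply_moves(
  commands=[
    [0, 0, 7, 0, 0, 0, 0.01],
    [0, 0, 7, 0, 0, 0, 0.01],
    [0, 0, 7, 0, 0, 0, 0.01],
    [0, 0, 7, 0, 0, 0, 0.01],
    [0, 0, 7, 0, 0, 0, 0.01],
  ],
)

```text
t: 14.65
eef_pos: [362.4, 277.3, 433.6]
tcp_rot: [3.141, 0.0, 2.316]
ft_force: [0.1, 0.5, 0.4]
opening: 0.105
```

>>> apply_moves(
  commands=[
    [0, 0, 7, 0, 0, 0, 0.01],
    [0, 0, 7, 0, 0, 0, 0.01],
    [0, 0, 7, 0, 0, 0, 0.01],
    [0, 0, 7, 0, 0, 0, 0.01],
    [0, 0, 7, 0, 0, 0, 0.01],
  ],
)

```text
t: 15.07
eef_pos: [362.4, 277.3, 433.6]
tcp_rot: [3.141, -0.0, 1.705]
ft_force: [-0.2, -0.7, 0.0]
opening: 0.107
```

>>> apply_moves(
  commands=[
    [0, 0, 7, 0, 0, 0, 0.01],
    [-5, 0, 0, 0, 0, 0.0, 0.01],
    [-7, 0, 0, 0, 0, 0.0, 0.01],
    [-7, 0, 0, 0, 0, 0, 0.01],
    [-6, 0, 0, 0, 0, 0, 0.01],
  ],
)

```text
t: 15.48
eef_pos: [362.4, 277.3, 433.7]
tcp_rot: [2.699, -0.002, 1.59]
ft_force: [0.3, -0.5, 0.5]
opening: 0.107
```

>>> apply_moves(
  commands=[
    [0, 0, 0, 0, 0, 0.02, 0.01],
    [0, 0, 0, 0, 0, 0, 0.01],
    [0, 0, 0, 0, 0, 0, 0.01],
  ],
)

```text
t: 15.73
eef_pos: [370.9, 277.4, 415.0]
tcp_rot: [2.707, 0.001, 1.589]
ft_force: [0.2, -0.5, 0.2]
opening: 0.108
```

Run:
```python
from h import *
st=env.state();print(st['eef_pos'],st['tcp_rot'],st['joints'])
w=cam('wrist');np.save('w6.npy',w,allow_pickle=True)
print(w['eye'],proj(w,(533,236.5,29)),proj(w,(538,250,91)),proj(w,(538,223,91)))
for nm,lo,hi in(('red',(0,130,80),(5,255,255)),('green',(40,90,50),(85,255,255))): print(nm,blobs(w,lo,hi,8)[0])
```

```text
[370.8721231  277.43703894 414.98798007] [2.70707881e+00 9.13604203e-04 1.58867293e+00] [ 0.53676599  0.2184334   1.99362403 -0.39081875  0.58225446  0.80908567]
[378.61148636 358.01927288 396.37673334] [308.40988175 203.46951316] [336.68291565 206.78570925] [335.94499774 231.6913006 ]
red [([303, 200, 13, 8, 96], [308.9, 203.3])]
green [([539, 0, 13, 6, 55], [544.7, 1.8]), ([537, 6, 16, 36, 332], [544.3, 24.0]), ([323, 43, 27, 16, 173], [335.1, 51.8]), ([384, 46, 8, 2, 8], [387.5, 46.2]), ([375, 48, 24, 26, 353], [385.7, 58.9]), ([499, 110, 36, 13, 187], [517.1, 115.1]), ([560, 118, 12, 20, 150], [565.5, 127.9]), ([498, 127, 29, 12, 153], [515.7, 132.1]), ([334, 198, 17, 15, 138], [339.9, 203.9]), ([333, 225, 7, 11, 56], [335.5, 229.9])]
```

Run:
```python
from h import *
w=np.load('w6.npy',allow_pickle=True).item();c=np.load('w1.npy',allow_pickle=True).item()
A=cv2.resize(w['color'][190:245,295:365],None,fx=8,fy=8,interpolation=2)
B=cv2.resize(c['color'][233:280,258:288],None,fx=7,fy=440/47,interpolation=2)
cv2.imwrite('pics/w6.png',np.hstack([A,B])[...,::-1])
```

```text
(no output)
```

View pics/w6.png

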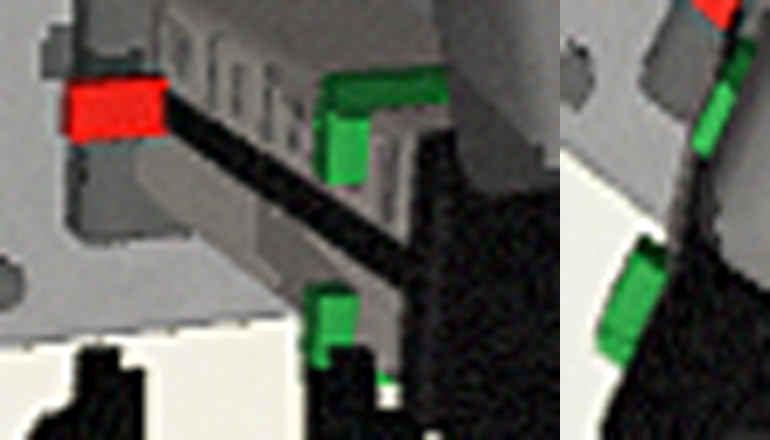

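The w6 crop shows the red pointer at (308.9,203.3). The clip's tab top faces have front-inner corners at (336.0,213.2) for the +y tab and (334.8,226.2) for the -y tab. These can be matched with w1.

Run:
```python
from h import *
a,b,c,d=[np.load(f'w{i}.npy',allow_pickle=True).item() for i in(4,5,1,6)];s=np.load('s1.npy',allow_pickle=True).item()
f=lambda n,x:print(n,x[0].round(1),np.round(x[1],2))
P1=(277.8,229.6);P6=(308.9,203.3)
f('ptr',tri((c,P1),(d,P6)));f('ptr+5',tri((c,P1),(d,P6),(b,(257.6,166.9))));f('ptr+s',tri((c,P1),(d,P6),(s,(300,212.9))) )
f('+y tab front-inner top',tri((c,(277.3,249.0)),(d,(336,213.25))))
f('-y tab front-inner top',tri((c,(269.1,259.7)),(d,(334.75,226.25))))
# bright (top-face) centroids
for n,bc,bd in(('+y',(274,236,287,252),(334,198,345,215)),('-y',(260,257,276,276),(331,224,342,238))):
    o=[]
    for w,x in((c,bc),(d,bd)):
        v=cv2.cvtColor(w['color'],cv2.COLOR_RGB2HSV)[x[1]:x[3],x[0]:x[2]].astype(int)
        m=(v[...,0]>45)&(v[...,0]<90)&(v[...,1]>90)&(v[...,2]>130);ys,xs=np.where(m);o.append((w,(xs.mean()+x[0],ys.mean()+x[1])));print(m.sum(),o[-1][1])
    f(n+' top face',tri(*o))
# pointer top-face rows brightness in w1 and w6
for w,x in((c,(268,222,288,238)),(d,(301,198,318,210))):
    v=w['color'][x[1]:x[3],x[0]:x[2],0].astype(int);print(v)
```

```text
ptr [533.1 237.   30.3] [0.09 0.09]
ptr+5 [533.  237.1  30.6] [0.15 0.05 0.1 ]
ptr+s [533.4 236.5  29. ] [0.22 0.24 0.09]
+y tab front-inner top [537.5 243.1  90.8] [0.05 0.05]
-y tab front-inner top [535.9 229.4  92.3] [0.32 0.32]
21 (np.float64(279.3809523809524), np.float64(245.14285714285714))
42 (np.float64(337.85714285714283), np.float64(208.3095238095238))
+y top face [536.7 250.1  96. ] [0.04 0.04]
53 (np.float64(267.35849056603774), np.float64(265.47169811320754))
30 (np.float64(336.43333333333334), np.float64(229.96666666666667))
-y top face [536.9 225.4  95.2] [1.23 1.23]
[[163 158 163 164 164 160 168 166 173  90  76  86  99  37  78  92 102 104
   97  99]
 [164 163 160 165 163 166 127  90 133 171 183 105  46  30  92 104 102 100
  101 107]
 [164 166 159 166 162 136 204 131  63  90 174 151  58  40  51  48 102 105
  107 102]
 [166 164 166 164 156 140 249 255 224  98  75  46  31  44  57  48  42 112
  109  98]
 [159 166 158 161 101 243 248 248 253 255 167  85  59  52  46  48  45  46
   45  68]
 [161 167 164 123 199 247 244 239 242 247 255 244 148  79  65  46  48  45
   61 108]

[... 1003 characters left out ...]
114 110 133 151 154 195 213 220 227 247 250 249 255 144 121]
 [156 152 135 255 255 255 251 251 245 245 242 241 244 255 111  54 124]
 [160 137 117 247 243 242 238 239 238 237 238 235 240 255 102   3  34]
 [161 134 116 246 242 237 236 234 236 236 235 237 238 255 105   1   0]
 [159 132 126 246 242 237 236 236 234 235 235 234 238 255 106   9   0]
 [163 129 131 248 243 239 241 240 239 239 236 241 244 255 107  17   0]
 [161 129 144 255 252 252 250 254 255 255 255 255 255 255 182  60   1]
 [161 156 154 208 218 160 152 151 106 117 117  79 113 119 119 120  74]
 [154 160 103  54  75  84  86  87  84  92  83 105 114 114 110 118 125]
 [157 168 104  50  39  86  95  89  96  93  97 113 114 117 120 118 118]]
```

>>> apply_moves(
  commands=[
    [-5, 0, 0, 0, 0, 0, 0.01],
    [-5, 0, 0, 0, 0, 0, 0.01],
    [-5, 0, 0, 0, 0, 0, 0.01],
    [0, 0, 0, 0, -0.02, 0.015, 0.01],
    [0, 0, 0, 0, -0.03, 0.025, 0.01],
  ],
)

```text
t: 16.2
eef_pos: [361.8, 279.4, 366.9]
tcp_rot: [2.473, -0.003, 1.583]
ft_force: [2.6, -2.0, 0.9]
opening: 0.104
```

>>> apply_moves(
  commands=[
    [0, 0, 0, 0, -0.025, 0.02, 0.01],
    [0, 0, 0, 0, -0.014, 0.015, 0.01],
    [0, 0, 0, 0, 0, 0, 0.0],
    [0, 0, 0, 0, 0, 0, 0.0],
  ],
)

```text
t: 16.53
eef_pos: [365.2, 286.0, 344.2]
tcp_rot: [2.516, 0.006, 1.585]
ft_force: [0.3, 0.2, -0.4]
opening: 0.029
```

```bash
cat > dump.py <<'E'
from h import *
import sys
st=env.state();print(st['eef_pos'].round(1),st['tcp_rot'].round(3))
w=cam('wrist');np.save(sys.argv[1],w,allow_pickle=True);print(w['eye'].round(1))
for X in((533,237,28),(536,250,91),(536,224,91)):print(proj(w,X).round(1))
B=blobs(w,(40,90,40),(85,255,255),8)[0];Rr=blobs(w,(0,130,70),(5,255,255),8)[0]
h=cv2.cvtColor(w['color'],cv2.COLOR_RGB2HSV).astype(int)
u,v=map(int,proj(w,(536,237,91)));H=h[v-28:v+28,u-16:u+20];m=(H[...,0]>40)&(H[...,0]<90)&(H[...,1]>90)
print('green origin',u-16,v-28);print('\n'.join('%3d'%(v-28+i)+''.join('%4d'%a if k else '   .' for a,k in zip(p,q)) for i,(p,q) in enumerate(zip(H[...,2],m)) if q.any()))
u,v=map(int,proj(w,(533,237,28)));H=h[v-10:v+10,u-14:u+14];m=((H[...,0]<6)|(H[...,0]>172))&(H[...,1]>110)
print('red origin',u-14,v-10);print('\n'.join('%3d'%(v-10+i)+''.join('%4d'%a if k else '   .' for a,k in zip(p,q)) for i,(p,q) in enumerate(zip(H[...,2],m)) if q.any()))
E
python3 dump.py w7.npy
```

```text
[365.2 286.  344.2] [2.516 0.006 1.585]
[376.5 366.5 327.1]
[272.6 228.2]
[310.2 235.4]
[310.1 262.8]
green origin 294 221
223   .   .   .   .   .   .   .   .   .   .   .   .   .   .   .   .   .   .   .   .   .   .   .   .   .   .   .   .   .   .   .  60  55  56  59  50
224   .   .   .   .   .   .   .   .   .   .   .   .   .   .   .   .   .   .   .   .   .   .   .   .   .   .  62  54  56  48  51  53  49  57  56  57
225   .   .   .   .   .   .   .   .   .   .   .   .   .   .   .   .   .   .   .   .  63  48  54  60  57  55  55  54  52  57  61  70  81  76  85  76
226   .   .   .   .   .   .   .   .   .   .   .   .   .   .   .   .  75  56  55  50  52  55  54  52  59  61  74  74  83  80  76  81  80  80  81  83
227   .   .   .   .   .   .   .   .   .   .   .   .   .   .   .   .  68  71  66  56  62  69  79  79  78  80  79  81  81  78  84  77  76  79  76  78
228   .   .   .   .   .   .   .   .   .   .   .   .   .   .   .   .  67  72  77  83  85  82  79  79  82  79  77  79  76  77  76  79  81  73  66   .
229   .   .   .   .   .   .   .   .   .   .   .   .   .   .   .   .  87  68  71  81  80  
[... 7725 characters left out ...]
   4
229   .   .   .   .   .   .   .   . 129 124 233 226 225 223 224 222 221 221 222 222 224 224 246  84   .   .   .   .
230   .   .   .   .   .   .   .   . 127 121 231 229 224 222 223 223 222 220 223 223 224 229 245  82   .   .   .   .
231   .   .   .   .   .   .   .   .   . 125 227 230 225 222 223 225 224 228 227 227 231 235 255 154  32   .   .   .
232   .   .   .   .   .   .   .   .   . 123 233 230 227 229 229 236 239 243 246 242 204 159 154   .   .   .   .   .
233   .   .   .   .   .   .   .   .   . 134 247 246 248 251 248 166 138 126   .   .   .   .   .   .   .   .   .   .
234   .   .   .   .   .   .   .   .   .   . 140 135   .   .   .   .   .   .   .   .   .   .   .   .   .   .   .   .
```

>>> apply_moves(
  commands=[
    [0, 0, 0, -0.02, -0.02, 0, 0.0],
    [-4, 0, 0, -0.02, -0.015, 0.005, 0.0],
    [-4, 0, 0, -0.02, -0.015, 0.006, 0.0],
    [-4, 0, 0, 0, -0.014, 0.006, 0.0],
    [0, 0, 0, 0, 0, 0, 0.0],
  ],
)

```text
t: 17.0
eef_pos: [359.3, 235.5, 392.0]
tcp_rot: [2.433, 0.004, 1.583]
ft_force: [0.4, -0.4, 0.1]
opening: 0.004
```

>>> apply_moves(
  commands=[
    [0, 0, 0, 0, 0, 0, 0.0],
    [0, 0, 0, 0, 0, 0, 0.0],
  ],
)

```text
t: 17.17
eef_pos: [358.7, 236.1, 388.8]
tcp_rot: [2.44, 0.006, 1.585]
ft_force: [-1.2, -0.5, -1.0]
opening: 0.006
```

```bash
sed -i 's/(H\[...,1\]>90)/(H[...,1]>90)\&(H[...,2]>35)/' dump.py; python3 dump.py w8.npy
```

```text
[358.7 236.1 388.8] [2.44  0.006 1.585]
[371.3 316.6 372.7]
[227.9 172. ]
[260.8 169.3]
[261.7 196.5]
green origin 245 155
159   .   .   .   .   .   .   .   .   .   .   .   .   .   .   .   .   .   .   .   .   .   .   .   .   .   .   .   .   .   .   .  56   .   .   .   .
160   .   .   .   .   .   .   .   .   .   .   .   .   .   .   .   .   .  66  59  56  57  52  51  48  60  42  60  64  60  65  66  72  69  71  78   .
161   .   .   .   .   .   .   .   .   .   .   .   .   .   .   .  84  73  70  71  77  88  74  77  77  75  74  78  79  75  84  74  79  80  76  83  64
162   .   .   .   .   .   .   .   .   .   .   .   .   .   .   .  72  74  82  83  78  77  80  80  82  81  81  77  78  75  75  76  75  79  76  80  59
163   .   .   .   .   .   .   .   .   .   .   .   .   .   .   .  89  95  78  78  82  75  78  76  75  79  74  77  82  78  81  75  76  80  71  71  68
164   .   .   .   .   .   .   .   .   .   .   .   .   .   .   .  73  73  65  77  70  72  70  70  69  64  67  58   .   .   .   .   .   .   .   .   .
165   .   .   .   .   .   .   .   .   .   .   .   .   .   .   .  91  86 109  74  64  61  
[... 4237 characters left out ...]
   .
172   .   .   .   .   .   .   .   .   . 121 206 231 226 227 223 222 222 221 222 221 222 230 206 103   .   .   .   4
173   .   .   .   .   .   .   .   .   . 122 199 235 225 224 223 224 221 220 224 222 222 226 241 141   .   .   .   .
174   .   .   .   .   .   .   .   .   . 131 207 235 228 225 225 223 225 226 224 226 226 230 241 139   .   .   .   .
175   .   .   .   .   .   .   .   .   . 127 208 237 229 229 227 230 231 232 235 241 240 241 249 177   .   .   .   .
176   .   .   .   .   .   .   .   .   . 124 215 255 248 246 243 244 217 191 163 152 141   .   .   .   .   .   .   .
177   .   .   .   .   .   .   .   .   .   .  93 115 105   .   .   .   .   .   .   .   .   .   .   .   .   .   .   .
```

Run:
```python
from h import *
V={i:np.load(f'w{i}.npy',allow_pickle=True).item() for i in(1,6,8)}
ey=np.array([.037,.9993,0])
def solve(obs,nm):
    A=[];b=[]
    for i,pts in obs.items():
        for p in pts:
            e,d=ray(V[i],p);n=np.cross(d,ey);k=np.linalg.norm(n)*np.sqrt(len(pts));n=n/k
            A.append([n[0],n[2]]);b.append(n@e-n[1]*237)
    A=np.array(A);b=np.array(b);x=np.linalg.lstsq(A,b,rcond=None)[0];print(nm,'x,z at y=237:',x.round(2),'resid',(A@x-b).round(2))
t=lambda s:[(s,y) for y in(0,)]
ptr={1:[(273.5,225),(272.5,226),(271.9,227),(271.5,228)],8:[(222.7,y) for y in range(170,176)],6:[(303.55,y) for y in range(201,206)]}
tm={1:[(267.4,262),(266.5,263),(266.1,264),(265.4,265),(264.6,266)],8:[(261.6,y) for y in range(193,200)]}
tp={8:[(261.6,y) for y in range(167,174)]}
for nm,o in(('ptr 1,8',{k:ptr[k] for k in(1,8)}),('ptr 1,6,8',ptr),('tab- 1,8',tm),('tab- 1,8,6',{**tm,6:[(334.3,y) for y in(227,228,229,230)]}),('tab+ 8,6',{**tp,6:[(335.5,y) for y in range(205,212)]})): solve(o,nm)
# assume tab front edges at same x: z from w8 alone for given x
for x in(533,534,535,536,537):
    r=[]
    for p in((261.6,170),(261.6,196)):
        e,d=ray(V[8],p);s=(x+ .037*(e[1]+d[1]*1-237)*0-e[0])/d[0];r.append((e+s*d).round(1))
    print(x,r)
# top-face y positions: inner edges in w8
print([onz(V[8],(264,r),94).round(1).tolist() for r in(165.3,175.3,190.9,201)], [onz(V[8],(229,r),30).round(1).tolist() for r in(168.3,176.5)])
v=cv2.cvtColor(V[1]['color'],cv2.COLOR_RGB2HSV)
print(V[1]['color'][234:252,272:288].tolist().__len__());print(V[1]['color'][234:252,272:288,1]);print(V[1]['color'][234:252,272:288,0])
```

```text
ptr 1,8 x,z at y=237: [525.75  30.92] resid [-0.08  0.09  0.06 -0.06 -0.03 -0.02 -0.01  0.01  0.02  0.03]
ptr 1,6,8 x,z at y=237: [525.74  31.27] resid [-0.08  0.09  0.07 -0.05  0.03  0.04  0.05  0.06  0.07  0.09 -0.03 -0.05
 -0.07 -0.09 -0.11]
tab- 1,8 x,z at y=237: [536.18  91.28] resid [-0.03  0.06 -0.04 -0.03  0.03 -0.   -0.   -0.   -0.    0.    0.    0.  ]
tab- 1,8,6 x,z at y=237: [536.18  91.31] resid [-0.02  0.06 -0.04 -0.02  0.03  0.    0.    0.    0.01  0.01  0.01  0.01
  0.04  0.01 -0.02 -0.06]
tab+ 8,6 x,z at y=237: [535.36  92.69] resid [ 0.    0.    0.    0.    0.    0.    0.    0.07  0.05  0.02 -0.   -0.02
 -0.05 -0.07]
533 [array([533. , 250.8,  97.5]), array([533. , 226.1,  95.9])]
534 [array([534. , 250.4,  95.8]), array([534. , 225.5,  94.2])]
535 [array([535. , 250. ,  94.1]), array([535. , 225. ,  92.5])]
536 [array([536. , 249.6,  92.4]), array([536. , 224.4,  90.8])]
537 [array([537. , 249.1,  90.7]), array([537. , 223.8,  89.1])]
[[537.7, 254.0, 94.0], [537.4, 244.7, 94.0], [536.9, 229.9, 94.0], [536.5, 220.2, 94.0]] [[533.5, 241.3, 30.0], [533.0, 232.5, 30.0]]
[... 1717 characters left out ...]
  21  14  10  56  59  71  79]
 [ 94  98 102 102  99  99 106  70  39  66  29  25  63  62  74  89]
 [ 88 106  99  98 101 103  87  29  58  60  56  55  64  62  85  97]
 [106  80  96  95  94 107  54  38  64  59  43  60  67  78  93 109]
 [173 153  98  80  92  66  34  53  63  45  42  62  73  85 102 113]
 [166 170 178 160 113  38  50  60  54  30  63  67  82  95 111 118]
 [160 166 169 180  98  43  59  61  46  37  66  78  92 107 117 120]
 [160 163 167 162  83  57  65  51  46  61  73  80  95 116 114 123]
 [161 163 169 129 105  58  32  42  41  64  81  91 108 119 120 124]
 [158 163 172 116  74  34   3  39  40  73  83  98 119 119 118 122]
 [164 161 153 115  84  26  35  42  67  80 100 112 117 117 125 127]]
```

Run:
```python
from h import *
V={i:np.load(f'w{i}.npy',allow_pickle=True).item() for i in(1,5,6,8)}
ey=np.array([.037,.9993,0])
def rows(obs):
    A=[];b=[]
    for i,pts in obs.items():
        for p in pts:
            e,d=ray(V[i],p);n=np.cross(d,ey);n=n/np.linalg.norm(n)/np.sqrt(len(pts));A.append([n[0],n[2]]);b.append(n@e-n[1]*237)
    return np.array(A),np.array(b)
def solve(obs,nm):
    A,b=rows(obs);x=np.linalg.lstsq(A,b,rcond=None)[0];r=A@x-b
    print(nm,x.round(2),'rms',np.sqrt((r**2).sum()/len(obs)).round(2))
tm1=[(267.4,262),(266.5,263),(266.1,264),(265.4,265),(264.6,266)];tm5=[(235,189.0),(236,188.44),(237,187.78),(238,187.44),(239,186.9),(240,186.5)]
tp1=[(279.6,243),(278.75,244),(277.9,245),(277.65,246),(276.75,247)]
t8m=[(261.6,y) for y in range(193,200)];t8p=[(261.6,y) for y in range(167,174)]
solve({1:tm1,8:t8m},'tab- 1,8');solve({5:tm5,8:t8m},'tab- 5,8');solve({1:tp1,8:t8p},'tab+ 1,8');solve({1:tm1+tp1,5:tm5,8:t8m+t8p},'both')
c=V[5]['color'];print('w5 red x250 y158');print(c[158:176,250:268,0]);print(c[158:176,250:268,1])
```

```text
tab- 1,8 [536.18  91.28] rms 0.06
tab- 5,8 [535.41  92.58] rms 0.07
tab+ 1,8 [535.6   92.28] rms 0.09
both [535.64  92.22] rms 0.22
w5 red x250 y158
[[150 152 147 150 148 155 151 149 148 152 149 154 159 162  98 146 155 155]
 [149 151 151 150 146 150 147 120 128 155 152 163 105  85  70  83 154 168]
 [148 148 152 148 145 106 145 203 105 142 105  92  76  71  73  78  93  69]
 [150 150 146 102 142 218 236 240 173  88  72  73  78  83  59  63  59  66]
 [149 142 118 200 232 236 232 235 240 120  58  78  87  61  52  69  80  75]
 [145 193 231 234 230 227 227 226 238 204  97  50  36  34  82  84  82  93]
 [145 159 229 233 225 227 227 227 230 244 140  55  42  34  43  88  93  91]
 [149 142 224 233 228 229 225 228 229 237 214 100  36  45  37  86  97  91]
 [149 145 153 228 234 229 227 225 227 232 240 183  85  36  47  47  87 101]
 [149 152 145 176 232 229 227 227 224 228 235 244 122  50  37  43  90  95]
 [154 158 113  62 224 239 228 225 227 227 228 234 209  96  36  42  37  84]
 [114  76  57  53 125 229 231 226 226 227 230 231 244 143  60  40  63  82]
 [ 55  62  73  75  77 223 237 232 227 225 226 232 2
[... 1050 characters left out ...]
 26  49  50  48  88  95]
 [153 159 160 115  61  42  57  58  49  52  60  60  16  25  44  45  89 100]
 [153 160 123  70  51  47  49  49  53  52  52  49  33   0  46  49  41  83]
 [115  76  63  68  52  51  49  45  52  51  59  50  52  12  25  42  64  78]
 [ 57  65  74  82  94  49  45  54  53  44  50  57  52  17  21  63  95  87]
 [ 72  78  81  93  94  48  42  49  48  49  51  49  51  45  46  63  95  59]
 [ 89  90  94  92  94  94  59  45  45  49  55  39  15  70  87  50  44  41]
 [ 89  94  91  94  90  93 102  59  47  21  30   3  21  39  51  71  81  58]
 [ 93  96  91  98  94  95 100  64  31   6  20  64  77  70  75  86  70  39]
 [ 87  93  94  94  87  89  95  58  22  45 124 165  97  74  75  61  39  55]]
```

Run:
```python
from h import *
V={i:np.load(f'w{i}.npy',allow_pickle=True).item() for i in(1,5,6,8)}
ey=np.array([.037,.9993,0])
def solve(obs,nm):
    A=[];b=[]
    for i,pts in obs.items():
        for p in pts:
            e,d=ray(V[i],p);n=np.cross(d,ey);n=n/np.linalg.norm(n)/np.sqrt(len(pts));A.append([n[0],n[2]]);b.append(n@e-n[1]*237)
    A=np.array(A);b=np.array(b);x=np.linalg.lstsq(A,b,rcond=None)[0];r=A@x-b;print(nm,x.round(2),np.sqrt((r**2).sum()/len(obs)).round(2))
p1=[(273.5,225),(272.5,226),(271.9,227),(271.5,228)];p5=[(252,162.44),(253,161.77),(254,161.24),(255,160.63),(256,160.22)]
p8=[(222.7,y) for y in range(170,176)]
solve({1:p1,8:p8},'1,8');solve({5:p5,8:p8},'5,8');solve({1:p1,5:p5,8:p8},'all')
```

```text
1,8 [525.75  30.92] 0.11
5,8 [525.55  31.35] 0.05
all [525.65  31.15] 0.12
```

>>> apply_moves(
  commands=[
    [0, 0, 0, 0, 0.02, -0.025, 0.01],
    [7, 0, 0, 0, 0, 0, 0.01],
    [7, 0, 0, 0, 0, 0, 0.01],
    [7, 0, 0, 0, 0, 0, 0.01],
    [7, 0, 0, 0, 0, 0, 0.01],
  ],
)

```text
t: 17.63
eef_pos: [358.6, 235.5, 413.3]
tcp_rot: [2.824, 0.016, 1.576]
ft_force: [0.4, -1.7, -0.5]
opening: 0.105
```

>>> apply_moves(
  commands=[
    [7, 0, 0, 0, 0, 0, 0.02],
    [5, 0, 0, 0, 0, 0, 0.03],
    [0, 0, -7, 0, 0, 0, 0.04],
    [0, 0, -7, 0, 0, 0, 0.05],
    [0, 0, -7, 0, 0, 0, 0.05],
  ],
)

```text
t: 18.05
eef_pos: [359.0, 235.2, 413.0]
tcp_rot: [3.043, 0.058, 1.944]
ft_force: [-0.2, 0.7, -0.1]
opening: 0.398
```

>>> apply_moves(
  commands=[
    [0, 0, -7, 0, 0, 0, 0.05],
    [0, 0, -7, 0, 0, 0, 0.05],
    [0, 0, -7, 0, 0, 0, 0.05],
    [0, 0, -7, 0, 0, 0, 0.05],
    [0, 0, -7, 0, 0, 0, 0.05],
  ],
)

```text
t: 18.47
eef_pos: [359.0, 235.3, 413.1]
tcp_rot: [3.094, 0.105, 2.556]
ft_force: [-0.7, 0.7, -0.9]
opening: 0.525
```

>>> apply_moves(
  commands=[
    [0, 0, -7, 0, 0, 0, 0.05],
    [0, 0, -7, 0, 0, 0, 0.05],
    [0, 0, -7, 0, 0, 0, 0.05],
    [0, 0, 0, 0, 0, 0, 0.05],
    [0, 0, 0, 0, 0, 0, 0.05],
  ],
)

```text
t: 18.88
eef_pos: [359.0, 235.1, 413.3]
tcp_rot: [3.133, 0.115, 2.914]
ft_force: [0.7, 1.1, -0.1]
opening: 0.527
```

```bash
cat > go.py <<'E'
from h import *
import sys
x,y,z,psi=map(float,sys.argv[1:]);s=env.state();C=R.from_euler('xyz',s['tcp_rot']);T=R.from_euler('xyz',[np.pi,0,psi])
print('turn deg (tool)',np.degrees((C.inv()*T).as_rotvec()).round(2),'shift in target frame mm',T.inv().apply(np.array([x,y,z])-s['eef_pos']).round(2))
print(s['t'],s['eef_pos'].round(1),s['tcp_rot'].round(4),s['joints'].round(2),s['ft_force'].round(1))
E
python3 go.py 557.9 236.05 441 2.933
```

```text
turn deg (tool) [ 0.42  6.61 -1.05] shift in target frame mm [-194.44   42.08  -27.71]
18.8833 [359.  235.1 413.3] [3.1332 0.1152 2.9141] [ 0.44  0.19  2.01 -0.09  0.84 -0.85] [ 0.7  1.1 -0.1]
```

>>> apply_moves(
  commands=[
    [0, 0, 0, 0, 0, -0.028, 0.05],
    [0.4, 6.6, -1, 0, 0, 0, 0.05],
    [0, 0, 0, -0.025, 0.005, 0, 0.05],
    [0, 0, 0, -0.03, 0.006, 0, 0.05],
    [0, 0, 0, -0.03, 0.006, 0, 0.05],
  ],
)

```text
t: 19.3
eef_pos: [443.3, 234.7, 441.8]
tcp_rot: [3.141, 0.001, 2.932]
ft_force: [0.4, -0.3, 0.4]
opening: 0.525
```

>>> apply_moves(
  commands=[
    [0, 0, 0, -0.03, 0.006, 0, 0.05],
    [0, 0, 0, -0.03, 0.006, 0, 0.05],
    [0, 0, 0, -0.03, 0.006, 0, 0.05],
    [0, 0, 0, 0, 0, 0, 0.05],
    [0, 0, 0, 0, 0, 0, 0.05],
  ],
)

```text
t: 19.72
eef_pos: [535.1, 233.7, 440.6]
tcp_rot: [-3.141, -0.0, 2.931]
ft_force: [-0.2, -0.2, -0.1]
opening: 0.526
```

```bash
python3 go.py 557.9 236.05 358 2.933
```

```text
turn deg (tool) [-0.01 -0.03 -0.11] shift in target frame mm [-21.79   7.    82.6 ]
19.7167 [535.1 233.7 440.6] [-3.1414e+00 -4.0000e-04  2.9311e+00] [ 0.3   0.4   1.62  0.    1.13 -1.06] [-0.2 -0.2 -0.1]
```

>>> apply_moves(
  commands=[
    [0, 0, 0, -0.0218, 0.007, 0, 0.05],
    [0, 0, 0, 0, 0, 0.02, 0.05],
    [0, 0, 0, 0, 0, 0.02, 0.05],
    [0, 0, 0, 0, 0, 0, 0.05],
    [0, 0, 0, 0, 0, 0, 0.05],
  ],
)

```text
t: 20.13
eef_pos: [556.3, 236.4, 401.6]
tcp_rot: [-3.141, -0.001, 2.934]
ft_force: [-0.6, -0.6, 0.5]
opening: 0.527
```

```bash
python3 go.py 557.9 236.05 358 2.933
```

```text
turn deg (tool) [-0.02 -0.04  0.07] shift in target frame mm [-1.64 -0.06 43.62]
20.1333 [556.3 236.4 401.6] [-3.1413e+00 -7.0000e-04  2.9343e+00] [ 0.29  0.46  1.61  0.    1.06 -1.07] [-0.6 -0.6  0.5]
```

>>> apply_moves(
  commands=[
    [0, 0, 0, -0.0015, 0, 0.015, 0.05],
    [0, 0, 0, 0, 0, 0.015, 0.05],
    [0, 0, 0, 0, 0, 0.012, 0.05],
    [0, 0, 0, 0, 0, 0, 0.05],
    [0, 0, 0, 0, 0, 0, 0.05],
  ],
)

```text
t: 20.55
eef_pos: [558.4, 236.1, 361.0]
tcp_rot: [3.141, 0.002, 2.935]
ft_force: [0.8, 0.8, 0.5]
opening: 0.524
```

>>> apply_moves(
  commands=[
    [0, 0, 0, 0, 0, 0, 0.03],
    [0, 0, 0, 0, 0, 0, 0.018],
    [0, 0, 0, 0, 0, 0, 0.01],
    [0, 0, 0, 0, 0, 0, 0.0],
    [0, 0, 0, 0, 0, 0, 0.0],
  ],
)

```text
t: 20.97
eef_pos: [558.5, 235.9, 360.3]
tcp_rot: [3.141, 0.002, 2.935]
ft_force: [1.0, 0.2, 0.4]
opening: 0.229
```

>>> apply_moves(
  commands=[
    [0, 0, 0, 0, 0, 0, 0.0],
    [0, 0, 0, 0, 0, 0, 0.0],
    [0, 0, 0, 0, 0, 0, 0.0],
    [0, 0, 0, 0, 0, 0, 0.0],
  ],
)

```text
t: 21.3
eef_pos: [558.5, 235.9, 360.0]
tcp_rot: [3.141, 0.001, 2.935]
ft_force: [-1.2, -0.2, 1.3]
opening: 0.124
```

>>> apply_moves(
  commands=[
    [0, 0, 0, 0, 0, -0.003, 0.0],
    [0, 0, 0, 0, 0, -0.007, 0.0],
    [0, 0, 0, 0, 0, -0.01, 0.0],
    [0, 0, 0, 0, 0, -0.01, 0.0],
    [0, 0, 0, 0, 0, -0.01, 0.0],
  ],
)

```text
t: 21.72
eef_pos: [558.5, 235.8, 401.0]
tcp_rot: [3.141, 0.001, 2.935]
ft_force: [2.7, -0.1, -6.3]
opening: 0.121
```

>>> apply_moves(
  commands=[
    [0, 0, 0, 0, 0, -0.01, 0.0],
    [0, 0, 0, 0, 0, -0.008, 0.0],
    [0, 0, 0, 0, 0, -0.003, 0.0],
    [0, 0, 0, 0, 0, 0, 0.0],
    [0, 0, 0, 0, 0, 0, 0.0],
  ],
)

```text
t: 22.13
eef_pos: [558.4, 235.8, 420.9]
tcp_rot: [3.141, 0.002, 2.935]
ft_force: [3.0, -0.1, -5.2]
opening: 0.121
```

>>> apply_moves(
  commands=[
    [0, 0, 0, 0, 0, 0, 0.0],
    [0, 0, 0, 0, 0, 0, 0.0],
    [0, 0, 0, 0, 0, 0, 0.0],
  ],
)

```text
t: 22.38
eef_pos: [558.5, 235.9, 420.5]
tcp_rot: [3.141, 0.001, 2.935]
ft_force: [2.9, -0.1, -6.3]
opening: 0.125
```

Run:
```python
from lvl import *
st=env.state();print(st['t'],st['eef_pos'],st['tcp_rot'],st['ft_force'],st['opening'])
s,P,E,C=run();print(P,E)
im=s['color'];print('R-G');print((im[190:208,292:314,0].astype(int)-im[190:208,292:314,1]))
# expected pixels, common frame at y~237
for z in(88.7,89.7,90.7): print(z,'ptr front-top',proj(s,(525.7,237,z+2.5)).round(2),'front-bot',proj(s,(525.7,237,z-2.5)).round(2),'top-back',proj(s,(538,237,z+2.5)).round(2))
for z in(88,89,90,91):print(z,'tab+ front mid',proj(s,(536,249.4,z)).round(2),'-front mid',proj(s,(535.2,225,z)).round(2))
```

```text
22.3833 [558.54585114 235.85392727 420.48915621] [3.14109209e+00 8.64251866e-04 2.93539447e+00] [ 2.94477348 -0.12793475 -6.31468466] 0.12518227665419218
[299.04003948 199.60538559] [297.45598592 195.3943662 ]
R-G
[[  2   2   2   2   2   1   1   1   3   3   5   6   7   7   7   8   7   7
    6   4   5   7]
 [  2   2   2   2   2   1   1   1   1   3   4   6   7   7   8   8   6   6
    5   4   3   4]
 [  1   2   2   2   1  -1  -1   0   2   2   4   5   7   6   7   7   6   6
    4   3   2   2]
 [  2   2   2   1  -3 -10  -8  -3   1   1   3   5   6   7   6   6   5   3
    2   2   2   1]
 [  2   1   0  -2 -12 -24 -20  -6   0   2   3   4   4   4   5   3   3   2
    3   3   2  -1]
 [  2   2   2  -3 -18 -34 -28 -11  -2   2   2   3   3   3   3   2   3   3
    4   6   4  -4]
 [  2   3   3   0 -12 -29 -33 -19  -5   2   3   3   3   2   2   3   4   6
    7   6   1  -9]
 [  2   2   2   1  -4 -14 -18  -1  18  17   9   4   4   3   4   5   6   5
    2  -7 -18 -27]
 [  3   2   2   3   7  13  27  57  81  63  25   8   5   5   7   6   1  -7
  -21 -38 -45 -37]
 [  2   2   3   9  29  53  74 105 127  93  29  -1
[... 590 characters left out ...]
 9   8   8]
 [  3   3   3   3   3   2   2   3   4   3   6   6   7   6   8   8   8   9
    9   9   9   8]
 [  3   2   3   1   2   1   3   4   4   4   6   7   8   8   8   9   8   8
    8   9   8   8]]
88.7 ptr front-top [296.95 200.69] front-bot [297.02 201.8 ] top-back [300.4  198.65]
89.7 ptr front-top [296.93 200.47] front-bot [297.   201.58] top-back [300.39 198.43]
90.7 ptr front-top [296.92 200.24] front-bot [296.99 201.35] top-back [300.38 198.21]
88 tab+ front mid [297.33 197.09] -front mid [302.14 202.36]
89 tab+ front mid [297.32 196.87] -front mid [302.13 202.14]
90 tab+ front mid [297.3  196.65] -front mid [302.12 201.92]
91 tab+ front mid [297.29 196.43] -front mid [302.11 201.7 ]
```

>>> apply_moves(
  commands=[
    [0, 0, 0, 0, 0, -0.0006, 0.0],
    [0, 0, 0, 0, 0, 0, 0.0],
    [0, 0, 3, 0, 0, 0, 0.0],
    [0, 0, 5, 0, 0, 0, 0.0],
    [0, 0, 5, 0, 0, 0, 0.0],
  ],
)

```text
t: 23.0
eef_pos: [558.4, 235.6, 421.5]
tcp_rot: [3.142, 0.001, 2.705]
ft_force: [1.0, -3.3, -4.1]
opening: 0.127
```

>>> apply_moves(
  commands=[
    [0, 0, 5, 0, 0, 0, 0.0],
    [0, 0, 5, 0, 0, 0, 0.0],
    [0, 0, 5, 0, 0, 0, 0.0],
    [0, 0, 0, 0, 0, 0, 0.0],
  ],
)

```text
t: 23.33
eef_pos: [558.3, 235.3, 421.4]
tcp_rot: [-3.141, 0.001, 2.442]
ft_force: [1.0, -5.0, -5.1]
opening: 0.123
```

```bash
python3 -c "
from h import *
s=env.state();print(s['eef_pos'],s['tcp_rot'],s['ft_force'],s['moment'],s['opening'],s['joints'])"
```

```text
[558.28601434 235.3475539  421.37407691] [-3.14080347e+00  9.28552038e-04  2.44160593e+00] [ 0.97433569 -5.01422685 -5.10749502] [-0.97788769 -0.27839862 -0.05578362] 0.12336969992998967 [ 2.90126359e-01  4.47768252e-01  1.58712375e+00 -1.35223390e-03
  1.10685145e+00 -5.80077685e-01]
```

>>> apply_moves(
  commands=[
    [0, 0, 5, 0, 0, 0, 0.0],
    [0, 0, 5, 0, 0, 0, 0.0],
    [0, 0, 5, 0, 0, 0, 0.0],
    [0, 0, 5, 0, 0, 0, 0.0],
    [0, 0, 0, 0, 0, 0, 0.0],
  ],
)

```text
t: 23.75
eef_pos: [558.0, 235.1, 421.2]
tcp_rot: [-3.14, 0.001, 2.093]
ft_force: [-1.5, -7.8, -5.2]
opening: 0.125
```

>>> apply_moves(
  commands=[
    [0, 0, 5, 0, 0, 0, 0.0],
    [0, 0, 5, 0, 0, 0, 0.0],
    [0, 0, 5, 0, 0, 0, 0.0],
    [0, 0, 3, 0, 0, 0, 0.0],
    [0, 0, 0, 0, 0, 0, 0.0],
  ],
)

```text
t: 24.17
eef_pos: [557.8, 235.0, 421.0]
tcp_rot: [-3.139, 0.002, 1.78]
ft_force: [-3.8, -9.1, -5.9]
opening: 0.121
```

```bash
python3 -c "
from h import *
s=env.state();print(s['eef_pos'],s['tcp_rot'],s['ft_force'],s['moment'],s['opening'])"
```

```text
[557.76709004 235.01282588 420.95663513] [-3.13850038e+00  2.05651189e-03  1.78044595e+00] [-3.80305268 -9.11548424 -5.88599229] [-1.62894847  0.47422505 -0.02730181] 0.12125788253211056
```

>>> apply_moves(
  commands=[
    [0, 0, 2, 0, 0, 0, 0.0],
    [0, 0, 1.5, 0, 0, 0, 0.0],
    [0, 0, 0, 0, 0, 0, 0.0],
    [0, 0, 0, 0, 0, 0, 0.0],
  ],
)

```text
t: 24.5
eef_pos: [557.7, 235.0, 420.9]
tcp_rot: [-3.138, 0.002, 1.723]
ft_force: [-5.6, -9.5, -4.9]
opening: 0.127
```

```bash
python3 -c "
from h import *
s=env.state();print(s['eef_pos'],s['tcp_rot'],s['ft_force'],s['moment'],s['opening'])"
```

```text
[557.72665378 234.98014019 420.92244681] [-3.13837069e+00  2.18460865e-03  1.72256164e+00] [-5.58234838 -9.53900892 -4.93406977] [-1.62164132  0.5608309  -0.03772861] 0.12749293285414023
```

>>> apply_moves(
  commands=[
    [0, 0, 1.5, 0, 0, 0, 0.0],
    [0, 0, 0, 0, 0, 0, 0.0],
    [0, 0, 0, 0, 0, 0, 0.0],
  ],
)

```text
t: 24.75
eef_pos: [557.7, 235.0, 420.9]
tcp_rot: [-3.138, 0.002, 1.696]
ft_force: [-3.6, -8.7, -4.7]
opening: 0.125
```

```bash
python3 -c "
from h import *
s=env.state();print(s['eef_pos'],s['tcp_rot'],s['ft_force'],s['moment'],s['opening'])"
```

```text
[557.71159113 235.00958333 420.90681274] [-3.13835584e+00  2.26842301e-03  1.69644337e+00] [-3.63720909 -8.65206705 -4.71980676] [-1.6400952   0.65211248 -0.03063556] 0.12538242321475584
```

>>> apply_moves(
  commands=[
    [0, 0, 1.5, 0, 0, 0, 0.0],
    [0, 0, 0, 0, 0, 0, 0.0],
    [0, 0, 0, 0, 0, 0, 0.0],
  ],
)

```text
t: 25.0
eef_pos: [557.7, 235.0, 420.9]
tcp_rot: [-3.138, 0.002, 1.67]
ft_force: [-5.8, -9.2, -5.3]
opening: 0.12
```

```bash
python3 -c "
from h import *
s=env.state();print(s['eef_pos'],s['tcp_rot'],s['ft_force'],s['moment'],s['opening'])"
```

```text
[557.68234046 234.97846156 420.89512887] [-3.13826722e+00  2.37010500e-03  1.67022533e+00] [-5.77349049 -9.24400272 -5.25535349] [-1.62368142  0.70621777 -0.03812963] 0.11954613388242069
```

>>> apply_moves(
  commands=[
    [0, 0, 1.5, 0, 0, 0, 0.0],
    [0, 0, 0, 0, 0, 0, 0.0],
    [0, 0, 0, 0, 0, 0, 0.0],
  ],
)

```text
t: 25.25
eef_pos: [557.6, 235.0, 420.9]
tcp_rot: [-3.138, 0.002, 1.644]
ft_force: [-4.9, -9.0, -5.0]
opening: 0.122
```

```bash
python3 -c "
from h import *
s=env.state();print(s['eef_pos'],s['tcp_rot'],s['ft_force'],s['moment'],s['opening'])"
```

```text
[557.63770272 234.98469349 420.89200503] [-3.13818346e+00  2.48339507e-03  1.64406651e+00] [-4.85219462 -9.04410283 -5.02129558] [-1.63441583  0.71269344 -0.06228131] 0.1224889006603939
```

>>> apply_moves(
  commands=[
    [0, 0, 2, 0, 0, 0, 0.0],
    [0, 0, 0, 0, 0, 0, 0.0],
    [0, 0, 0, 0, 0, 0, 0.0],
  ],
)

```text
t: 25.5
eef_pos: [557.6, 235.0, 420.9]
tcp_rot: [-3.138, 0.003, 1.609]
ft_force: [-5.6, -9.5, -4.8]
opening: 0.122
```

```bash
python3 -c "
from h import *
s=env.state();print(s['eef_pos'],s['tcp_rot'],s['ft_force'],s['moment'],s['opening'])
w=cam('wrist');np.save('w9.npy',w,allow_pickle=True)
for q in blobs(w,(5,150,60),(18,255,255),30)[0]:print(q)
h=cv2.cvtColor(w['color'],cv2.COLOR_RGB2HSV);m=cv2.inRange(h,np.array((5,150,60)),np.array((18,255,255)))
for y in range(150,300,6):
  x=np.where(m[y,260:380])[0]; print(y,(x.min()+260,x.max()+260,len(x)) if len(x) else None,end=' ')
"
```

```text
[557.612647   235.00218522 420.86471345] [-3.13815390e+00  2.63007734e-03  1.60915519e+00] [-5.61303707 -9.5185215  -4.766275  ] [-1.67786199  0.75094245 -0.0371494 ] 0.12207345167516527
([322, 0, 53, 27, 654], [346.8, 10.1])
([188, 2, 16, 32, 357], [195.9, 16.8])
([328, 25, 28, 12, 147], [340.3, 30.8])
([466, 66, 29, 23, 319], [480.3, 77.3])
([603, 99, 16, 13, 96], [609.9, 103.6])
([308, 185, 29, 115, 2873], [322.3, 246.1])
150 None 156 None 162 None 168 None 174 None 180 None 186 (np.int64(318), np.int64(327), 10) 192 (np.int64(318), np.int64(325), 7) 198 (np.int64(316), np.int64(328), 13) 204 (np.int64(308), np.int64(336), 29) 210 (np.int64(308), np.int64(336), 29) 216 (np.int64(308), np.int64(336), 29) 222 (np.int64(308), np.int64(336), 29) 228 (np.int64(309), np.int64(336), 28) 234 (np.int64(309), np.int64(336), 28) 240 (np.int64(309), np.int64(336), 28) 246 (np.int64(309), np.int64(336), 28) 252 (np.int64(309), np.int64(335), 27) 258 (np.int64(309), np.int64(336), 28) 264 (np.int64(309), np.int64(335), 27) 270 (np.int64(309), np.int64(335), 27) 276 (np.int64(310), np.int64(335), 26) 282 (np.int64(310), np.int64(335), 26) 288 (np.int64(294), np.int64(335), 27) 294 (np.int64(310), np.int64(348), 27)
```

```bash
python3 -c "
from h import *
w=np.load('w9.npy',allow_pickle=True).item()
h=cv2.cvtColor(w['color'],cv2.COLOR_RGB2HSV).astype(int);m=(h[...,0]>=4)&(h[...,0]<=20)&(h[...,1]>140)&(h[...,2]>50)
for s in (0,1):
  P=[]
  for y in range(204,284):
    x=np.where(m[y,295:350])[0]+295
    P.append(onz(w,((x.min()-.5) if s==0 else (x.max()+.5),y),262)[:2])
  P=np.array(P);k=np.polyfit(P[:,1],P[:,0],1);print('edge',s,'ang',np.arctan2(1,k[0]),P[0],P[-1])
print(h[240,300:345,2])
t=cam('top');s=cam('scene')
for n,c in(('t',t),('s',s)): print(n,[q for q in blobs(c,(5,150,60),(18,255,255),6)[0] if 220<q[1][0]<330 and 140<q[1][1]<240], [q for q in blobs(c,(0,130,80),(4,255,255),4)[0] if 270<q[1][0]<320], proj(c,(557.6,236.8,262)),proj(c,(557.6,280,262)))
cv2.imwrite('pics/last.png',np.hstack([cv2.resize(w['color'][150:310,240:400],(480,480)),cv2.resize(t['color'][180:240,240:300],(300,480))])[...,::-1])
"
```

```text
edge 0 ang 1.6149709538669765 [550.2425071  271.34408159] [551.63478411 235.11738053]
edge 1 ang 1.6092647507752007 [562.04142719 271.81784716] [563.43512472 235.60314786]
[125  69   9  10  17   7   9   1  43 115 136 148 150 151 153 161 161 162
 166 168 165 159 162 167 166 169 165 169 166 158 162 151 151 150 146 131
  89  18   2   6  12  10  19   8  63]
t [([251, 163, 6, 8, 29], [253.3, 166.6]), ([222, 199, 21, 17, 150], [231.7, 207.2])] [] [286.37018971 205.86776327] [267.48983294 205.57726372]
s [([294, 147, 2, 3, 6], [294.5, 148.0]), ([295, 153, 4, 3, 7], [296.6, 153.9]), ([305, 153, 7, 14, 75], [308.1, 159.4]), ([316, 155, 5, 4, 15], [318.1, 156.4]), ([274, 157, 11, 11, 60], [280.4, 161.8]), ([280, 171, 7, 10, 53], [283.2, 175.8]), ([250, 181, 4, 3, 8], [251.2, 182.1])] [([297, 198, 5, 4, 13], [298.7, 199.6])] [304.28201343 153.24075119] [294.54633934 144.22061   ]
```

>>> apply_moves(
  commands=[
    [0, 0, 2, 0, 0, 0, 0.0],
    [0, 0, 0, 0, 0, 0, 0.0],
    [0, 0, 0, 0, 0, 0, 0.0],
  ],
)

```text
t: 25.9
eef_pos: [557.6, 235.0, 420.8]
tcp_rot: [-3.138, 0.003, 1.574]
ft_force: [-5.4, -8.5, -5.3]
opening: 0.125
```

```bash
python3 -c "
from h import *
s=env.state();print(s['eef_pos'],s['tcp_rot'],s['ft_force'],s['moment'],s['opening'])"
```

```text
[557.57508986 235.00607257 420.83468666] [-3.13806920e+00  2.77951579e-03  1.57422347e+00] [-5.37415758 -8.4658778  -5.28742176] [-1.62152571  0.73191917 -0.07840859] 0.12540940746614526
```

>>> apply_moves(
  commands=[
    [0, 0, 1.5, 0, 0, 0, 0.0],
    [0, 0, 1.0, 0, 0, 0, 0.0],
    [0, 0, 0, 0, 0, 0, 0.0],
    [0, 0, 0, 0, 0, 0, 0.0],
  ],
)

```text
t: 26.23
eef_pos: [557.5, 235.0, 420.8]
tcp_rot: [-3.138, 0.003, 1.531]
ft_force: [-5.4, -9.1, -5.1]
opening: 0.125
```

```bash
python3 -c "
from h import *
s=env.state();print(s['eef_pos'],s['tcp_rot'],s['ft_force'],s['moment'],s['opening'])"
```

```text
[557.53884565 234.99517262 420.80956745] [-3.13799223e+00  3.00505227e-03  1.53082833e+00] [-5.35337124 -9.13805425 -5.05596688] [-1.63020878  0.85318816 -0.00875172] 0.12453658272538566
```

>>> apply_moves(
  commands=[
    [0, 0, 1.5, 0, 0, 0, 0.0],
    [0, 0, 0, 0, 0, 0, 0.0],
    [0, 0, 0, 0, 0, 0, 0.0],
  ],
)

```text
t: 26.48
eef_pos: [557.5, 235.1, 420.8]
tcp_rot: [-3.138, 0.003, 1.506]
ft_force: [-6.1, -8.5, -4.2]
opening: 0.126
```

```bash
python3 -c "
from h import *
s=env.state();print(s['eef_pos'],s['tcp_rot'],s['ft_force'],s['moment'],s['opening'])"
```

```text
[557.50393111 235.12442151 420.8203842 ] [-3.13810672e+00  3.12360509e-03  1.50552788e+00] [-6.07202348 -8.51437575 -4.22893803] [-1.49399676  0.98324044  0.53865037] 0.1260522599778722
```

Run:
```python
from lvl import *
s,P,E,C=run();print('ptr',P,'tab',E)
w=cam('wrist');st=env.state();print(st['t'],st['eef_pos'],st['moment'])
t=cam('top')
for n,c in(('top',t),('wrist',w)):
  b,l=blobs(c,(5,150,100),(18,255,255),15);g=proj(c,(568.7,377,117));q=min(b,key=lambda q:np.hypot(*(np.array(q[1])-g)));print(n,g.round(1),q)
ys,xs=np.where(l==l[int(q[1][1]),int(q[1][0])]);PP=np.array([onz(w,(a,b_),117)[:2] for a,b_ in zip(xs,ys)]);d=np.linalg.svd(PP-PP.mean(0))[2][0];print(PP.mean(0),np.arctan2(d[1],d[0]))
```

```text
ptr [299.11522907 199.58960419] tab [297.47275923 195.4059754 ]
26.7333 [557.51110235 235.11919211 420.80603453] [-1.52081962  0.95939141  0.50802657]
top [235.2 207. ] ([222, 199, 17, 16, 119], [230.5, 206.7])
wrist [325.9   3.2] ([300, 0, 52, 20, 503], [325.7, 7.7])
[568.4188697  374.00991398] -0.055472768919133
```

```bash
python3 -c "
from h import *
print(env.job_done());s=env.state();print(s['t'],s['eef_pos'],s['tcp_rot'],s['moment'])"
```

```text
the job is handed in; nothing more can be done
None
the job is handed in; nothing more can be done
```

The job is handed in: the jar is turned, the leg is lifted to the mark, and the lever is closed and still held. It took about 27 s of the 64 s allowed. I get no verdict, so the checks below are my own.

- **Jar:** I gripped it by the cap, turned it about 68° clockwise in its ring and released it. The cap stripe then read -1.611 rad, against about -1.608 for facing the scanner squarely. At the end its cap stripe was still where it should be in the wrist view, but that view was cut off, so I could not re-measure the angle.
- **Leg:** The first lift ended at 58.5 mm and my height estimates disagreed. I lowered the leg, let go of the lever, measured again from the robot side and lifted again. The wrist views gave a needed lift of about 60.5 mm, while the coarser scene camera suggested up to 62.5 mm. I chose 61 mm, and the arm finished at 60.8 mm, so level is good to about 1 to 2 mm. The pointer kept its height through the swing (scene row 199.6 before and after).
- **Lever:** It was swung only after the lift. It ran about 10° past where I first expected the stop. The stop then showed clearly as a jump in twisting moment to +0.5 N m, with the blade along the scanner head. It was handed in gripped and held against the stop.
- **Other things:** While lowering the leg the wrist briefly felt 32 N, through the fingers, as it reached bottom. I felt no contact with the pitcher, jigger, glass or timer, but I did not re-check their positions at the end.

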